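Catch the falling reader cover and lower it shut

ROBOT

A 7-joint arm with a two-finger parallel gripper is mounted at the origin on the work surface. World frame = base frame: x ahead of the robot, y to its left, z up, the work surface at z = 0. Lengths are in m, angles in degrees, forces in N, time in s.
With the tool pointing down it reaches from about 0.4 to 0.85 m from the base axis. Payload 10.4 kg.
Tool frame: the origin (TCP) lies where the fingers leave the gripper's body, on its centre line; the fingertips stand env.tip_extent ahead of it and the grasp point (between the pads) lies 54 mm ahead of it (env.tip_extent is the distance from the TCP to the fingertips, in m); y points along the fingers, z is the direction in which the jaws open and shut, and the axes are right-handed (so a half turn about y gives the same grasp; the last joint's range is limited). The gripper opens to 85 mm and grips with 20 to 120 N. Pads are 22 mm wide; open, the fingers measure 114 mm over their backs; the gripper's body (76 mm by 85 mm) begins 54 mm behind the grasp point. The pads swing forward as they close: fully open they stand 13 mm farther back than shut.
Start: joints at [70.038, 19.034, -3.707, 83.658, 1.238, 77.344, -5.071], TCP at [0.2, -0.592, 0.304] pointing down, gripper open.
Joint ranges: [-148.97, 148.97], [-28.65, 121.19], [-84.17, 76.75], [9.2, 138.47], [-72.65, 252.65], [3.7, 117.97], [-149.18, 149.18]. Speed limits (degrees/s): [127.2, 127.2, 159.86, 159.86, 180, 180, 180].

INTERFACE

Orientations are given as [roll, pitch, yaw] about the fixed x, y, z axes, in that order (R = Rz(yaw) Ry(pitch) Rx(roll)).
In Python, from bench import env gives the robot as it stands.
- The arm moves only by the tool move_arm, never from a script. Its argument "increments" is a list of rows, each an object with "travel": the shift along the world's x, y, z in m, a list of three; "dr": the turn, a rotation vector about the world's x, y, z in degrees, a list of three. A call has 1 to 10 rows; each row shifts and turns the commanded pose from where the row before left it; what a row does not reach is not made up. A row lasts 1/12 s, in which the tool goes at most 41.7 mm and 7.16 degrees, less where a joint would pass 70% of its speed; a pose out of reach is approached as far as the arm can. A call with a gripper value outside its range is refused whole. "grip" is the opening in per cent of the stroke, from 0 (shut) to 100 (fully open), set as the call begins (left out, the last holds). The fingers move at their own pace and stop on an object; "newtons" is the grip in N (left out, the last holds). Time passes only in rows, so rows that do not move let the fingers close. It gives the time, the measured TCP pose, the force and the opening at its end, in the units of the state.
- env.get_state(): the state, without advancing time (a new reading comes with each control period).
- env.grab_frame(name): name is "scene" or "side" or "wrist"; returns the picture (400x640x3 uint8, red, green, blue); there is no depth.
- env.get_calibration(name): a dict with "mtx" (3x3 intrinsics, pixels), "R" (3x3) and "t" (3): a world point X has camera coordinates R X + t. Camera axes: x right, y down, z forward; pixel columns grow to the right and rows downward; lengths in m; the calibration is good to about 2 mm. A picture is of the moment at which its call begins: read the wrist's pose just before it. get_calibration takes no time and is no camera call; for the wrist camera it gives the pose at the moment of the call.
- env.finish_job(): hands the job in, once; it reports no verdict.
Trained networks look in the newest picture that a camera, given by its name, has taken for a name from the list of things; names that differ only in an ending like _2 or _b are one class to them, and where a whole thing is asked for, a point or a joint stands for the part that bears it (a point fixed in the world has none). Each returns a list of dicts, best first, with "conf" (0 to 1); they miss things now and then, are a little off and sometimes report something else, mostly with a low value. They report only what shows in the picture. A call takes as long as a camera call.
- env.cut_out(target, camera): "mask" (400x640 bool, what is visible of it) and "pixel" ([column, row] in pixels, amid what is visible of it).
- env.landmark_of(target, camera): "pixel" ([column, row] in pixels: a listed point, or the origin of a listed thing).
The state is a dict: "clock": time; "joint_pos": joint angles; "qvel": joint speeds; "joint_torque": joint torques, N m; "tcp_pos": TCP position; "orientation": TCP orientation; "ft_force": force on the tool from outside, world axes, zero at the start; "wrist_torque": the same for the moment, N m; "opening": finger opening in m.
Only numpy, scipy, OpenCV 4.12 (cv2) and the standard library are available. Lean on these libraries where they do the work, as an engineer would, in place of code of your own. Each camera call takes 0.05 s, during which the arm holds its last target.

TASK

The slide reader's hinged cover stands open, leaning back. With a fingertip, tip it forward past upright and let it fall free, catch it on the outside of a finger and bring it to a stop while it is still well open, then lower it on the finger until it is fully shut, with no knock at the end, and take the hand away. Only touch the cover, never grip it or press it hard, keep off the slides inside, and leave the other things on the bench where they stand.

Things in the scene. Friction and masses are not known exactly. Their poses are not given: they have to be found in the camera images.
- reader: Slide reader, a fixed cream bench instrument, 190 (x) x 280 (y) x 90 mm high, front facing its -x, about to the robot's left. Origin: centre of its underside, on the bench; z up. A well in its flat top, x -75 to +45 and y -20 to +120 mm, holds the slides under the cover. A plain deck, y -140 to -35 mm, lies beside it, with a small vial on it. Behind the hinge the top goes on for 55 mm.
- cover (a joint): Cover angle in rad: 0 shut (flat on the reader's top), 1.57 upright, 1.85 leaning back on its stop, near which it starts. Behind upright it falls back; in front of upright it falls shut, slowed by a weak damper: about 0.07 rad/s at 1.4 rad, 0.2 at 1.0, 0.4 near shut, too hard a knock. From 1.4 to 0.5 rad takes about 5 s. The cover weighs about 0.25 kg; 1 to 3 N at the tab moves it.
- cover_hinge (a point): Middle of the hinge line, at the inner face (underside) of the cover, 90.5 mm above the bench, at x +40, y +50 mm in the reader's frame. Axes turn with the cover: y along the hinge line, -x from the hinge to the tab, z out of the outer face. The cover is a black plate 135 mm deep from hinge to front edge, 160 mm wide, 6 mm thick.
- cover_tab (a point): Middle of the free edge of the cover's tab, on its underside, 165 mm from the hinge line; turns with the cover. The tab, 70 mm wide, is in the middle of the cover's front edge; with the cover shut it sticks out 30 mm beyond the reader's front face, 90.5 mm above the bench, with free space below, so a finger can carry it from beneath and be drawn away.
- slide_tray: Aluminium tray 105 x 120 x 8 mm with four glass slides on it, in the well of the reader, below the cover; top of the slides 71 mm above the bench. Not to be touched. Origin: centre of its underside.
- vial: Amber glass vial, 24 mm across, 50 mm tall, on the reader's deck. Leave alone. Origin: centre of its underside.
- block: Wooden block 90 x 70 x 40 mm with a white dispenser barrel and a stoppered glass tube on it, 87 mm tall in all behind the reader's hinge side. Leave alone. Origin: centre of its underside.
- beaker: Glass beaker, 60 mm across, 75 mm tall, just beyond the reader's +y end. Leave alone. Origin: centre of its underside.
- dish: Clear round dish, 60 mm across, 15 mm tall, on the bench before the deck end of the reader's front. Leave alone. Origin: centre of its underside.
- slide_box: Cardboard slide box 80 x 85 x 30 mm on the bench beyond the reader's +y end. Leave alone. Origin: centre of its underside.
- pipette: Hand pipette, 250 mm long, 22 mm high, lying on the bench at the far left. Leave alone. Origin: centre of its underside.
- cup: Red plastic cup, 86 mm across, 110 mm tall, at the near right. Leave alone. Origin: centre of its underside.

How it is judged:
By the outcome, as a careful person would: the job done as asked, in the order asked, and still so for the second after the job is handed in, with the robot touching nothing.
It also fails if it takes over 70 s, if anything falls off the work surface, if the arm or the gripper's body presses on something with over 40 N, if the wrist force passes 120 N, or if a joint passes its speed limit or range.

## Working session

There is one attempt and no reset: what is moved stays moved. The work goes in short steps, Python scripts to look and compute and a tool call to move; the robot and the scene stay as the last step left them, time stands still between calls to the robot, and variables do not carry over. Pictures are saved under pics/ and viewed, and the job is handed in when it is done.

Besides the shell and the picture viewer there is one more tool, called after "Request:" as a command line: name --argument value ..., lists and objects as JSON in quotes. move_arm: Moves the arm, as the interface text tells. Its arguments: {"type":"object","properties":{"increments":{"type":"array","items":{"type":"object","properties":{"travel":{"type":"array","items":{"type":"number"}},"dr":{"type":"array","items":{"type":"number"}}}}},"grip":{"type":"number"},"newtons":{"type":"number"}},"required":["increments"]}

```bash
ls; mkdir -p pics; python3 - <<'E'
from bench import env
import cv2
print(env.get_state(), env.tip_extent)
for n in ("scene","side","wrist"):
    im=env.grab_frame(n); cv2.imwrite(f"pics/{n}0.png",im[:,:,::-1])
    c=env.get_calibration(n); print(n,c)
E
```

```text
pics
{'clock': 0.0, 'joint_pos': array([70.03876553, 19.07379385, -3.70661018, 83.70713912,  1.23825521,
       77.34243039, -5.06767213]), 'qvel': array([ 0.01373362,  0.02605963,  0.01564698,  0.00599739, -0.00152015,
       -0.02425573,  0.0818724 ]), 'joint_torque': array([ 2.61239993e-04, -6.25451803e+01,  4.91578924e-02, -3.91601515e+01,
        1.62036525e-02,  1.00239721e-02,  1.25701050e-07]), 'tcp_pos': array([ 0.19993991, -0.59186644,  0.30308656]), 'orientation': array([-9.00833640e+01, -4.63036084e-03, -1.61329668e+02]), 'ft_force': array([-0.41707632,  0.11435438, -0.23842422]), 'wrist_torque': array([0.00103654, 0.00694124, 0.01636612]), 'opening': 0.08553726122005327} 0.0726
scene {'mtx': array([[372.69530326,   0.        , 314.42294991],
       [  0.        , 372.69530326, 194.59060457],
       [  0.        ,   0.        ,   1.        ]]), 'R': array([[ 1.25595142e-01,  9.92081185e-01,  8.84303296e-04],
       [ 6.78617046e-01, -8.52610473e-02, -7.29526874e-01],
       [-7.23674489e-01,  9.22251342e-02, -6.83951576e-01]]), 't': array([-0.10983516, -0.28203716,  1.4980636 ])}
side {'mtx': array([[453.42106524,   0.        , 320.48876031],
       [  0.        , 453.42106524, 200.53668755],
       [  0.        ,   0.        ,   1.        ]]), 'R': array([[-0.91926832, -0.39348647,  0.0106845 ],
       [-0.27703958,  0.62746417, -0.72769347],
       [ 0.27963339, -0.67190558, -0.68581926]]), 't': array([0.5240501 , 0.16017338, 1.15120022])}
wrist {'mtx': array([[325.16012551,   0.        , 314.00128142],
       [  0.        , 325.16012551, 201.82029024],
       [  0.        ,   0.        ,   1.        ]]), 'R': array([[ 3.19933621e-01, -9.47439655e-01, -7.60455592e-04],
       [-9.04494979e-01, -3.05670680e-01,  2.97412624e-01],
       [-2.82012963e-01, -9.44644695e-02, -9.54748738e-01]]), 't': array([-0.62419795, -0.03847872,  0.37921355])}
```

View pics/scene0.png

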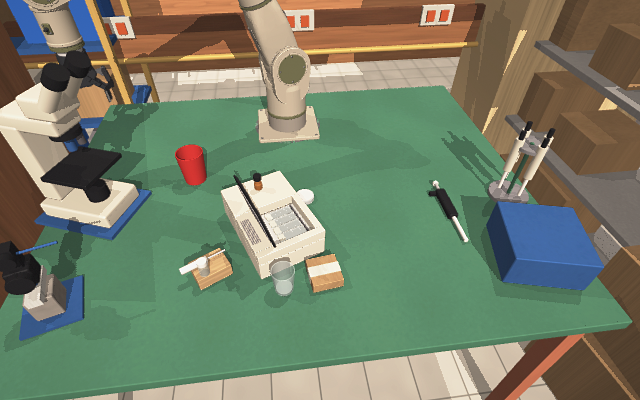

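View pics/side0.png

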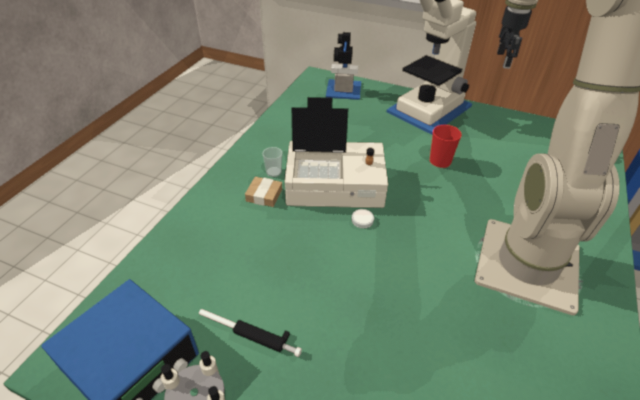

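```bash
python3 - <<'E'
from bench import env
for cam in ("scene","side"):
    env.grab_frame(cam)
    for n in ["reader","cover","cover_hinge","cover_tab","slide_tray","vial","block","beaker","dish","slide_box","cup","pipette"]:
        r=env.landmark_of(n,cam)
        print(cam,n,[(x["pixel"],round(x["conf"],2)) for x in r[:2]])
E
```

```text
scene reader [([270.5, 230.8], 0.85)]Traceback (most recent call last):
  File "<stdin>", line 5, in <module>
ValueError: it knows: beaker, block, cover_hinge, cover_tab, cup, dish, pipette, reader, slide_box, slide_tray, vial
```

```bash
cat > h.py <<'E'
import numpy as np, cv2
from bench import env
def P(cam):
    c=env.get_calibration(cam); return c["mtx"]@np.c_[c["R"],c["t"]]
def proj(cam,X):
    X=np.atleast_2d(X); p=(P(cam)@np.c_[X,np.ones(len(X))].T).T; return p[:,:2]/p[:,2:]
def tri(a,b): 
    X=cv2.triangulatePoints(P("scene"),P("side"),np.array(a,float).reshape(2,1),np.array(b,float).reshape(2,1)); return (X[:3]/X[3]).ravel()
def atz(cam,px,z):
    c=env.get_calibration(cam); d=c["R"].T@np.linalg.solve(c["mtx"],[*px,1]); o=-c["R"].T@c["t"]
    return o+d*(z-o[2])/d[2]
E
python3 - <<'E'
from h import *
d={}
for cam in ("scene","side"):
    env.grab_frame(cam)
    for n in ["reader","cover_hinge","cover_tab","slide_tray","vial","block","beaker","dish","slide_box","cup"]:
        r=env.landmark_of(n,cam)
        if r: d[cam,n]=r[0]["pixel"]; print(cam,n,r[0]["pixel"],round(r[0]["conf"],2),atz(cam,r[0]["pixel"],{"cover_hinge":.0905,"slide_tray":.063,"vial":.09}.get(n,0)).round(3))
for n in ["reader","cover_hinge","cover_tab","slide_tray","vial","block"]:
    if ("scene",n) in d and ("side",n) in d: print(n,tri(d["scene",n],d["side",n]).round(4))
print(env.get_state()["clock"])
E
```

```text
scene reader [271.8, 230.2] 0.62 [ 0.558 -0.085  0.   ]
scene cover_hinge [262.3, 226.7] 0.73 [ 0.623 -0.106  0.091]
scene cover_tab [242.1, 185.7] 0.84 [ 0.351 -0.174  0.   ]
scene slide_tray [283.5, 227.1] 0.83 [ 0.607 -0.051  0.063]
scene vial [259.0, 187.0] 0.48 [ 0.466 -0.112  0.09 ]
scene block [210.1, 270.6] 0.6 [ 0.679 -0.253  0.   ]
scene beaker [285.4, 286.0] 0.95 [ 0.751 -0.059  0.   ]
scene dish [306.2, 197.0] 0.65 [0.431 0.03  0.   ]
scene slide_box [326.2, 275.2] 0.64 [0.732 0.049 0.   ]
scene cup [197.4, 176.3] 0.58 [ 0.283 -0.325  0.   ]
side reader [336.7, 186.1] 0.79 [ 0.552 -0.081  0.   ]
side cover_hinge [318.7, 152.4] 0.7 [ 0.62  -0.102  0.091]
side cover_tab [320.4, 95.3] 0.91 [ 0.804 -0.545  0.   ]
side slide_tray [319.3, 173.2] 0.56 [ 0.594 -0.045  0.063]
side vial [368.4, 161.3] 0.69 [ 0.473 -0.122  0.09 ]
side beaker [271.7, 176.3] 0.8 [ 0.751 -0.042  0.   ]
side dish [362.2, 218.4] 0.71 [0.437 0.017 0.   ]
side slide_box [263.1, 192.6] 0.74 [0.739 0.034 0.   ]
side cup [442.7, 160.3] 0.88 [ 0.286 -0.335  0.   ]
reader [ 0.5536 -0.0855 -0.0046]
cover_hinge [ 0.6216 -0.1055  0.0878]
cover_tab [ 0.6354 -0.1397  0.2532]
slide_tray [ 0.5979 -0.0521  0.0553]
vial [ 0.4714 -0.112   0.0967]
1.35
```

```bash
python3 - <<'E'
from h import *
a=cv2.imread("pics/scene0.png")[150:310,160:360]; b=cv2.imread("pics/side0.png")[80:240,220:420]
cv2.imwrite("pics/cropA.png",cv2.resize(a,None,fx=4,fy=3.75,interpolation=cv2.INTER_CUBIC)[:600])
cv2.imwrite("pics/cropB.png",cv2.resize(b,None,fx=4,fy=3.75,interpolation=cv2.INTER_CUBIC)[:600])
E
```

```text
(no output)
```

View pics/cropA.png

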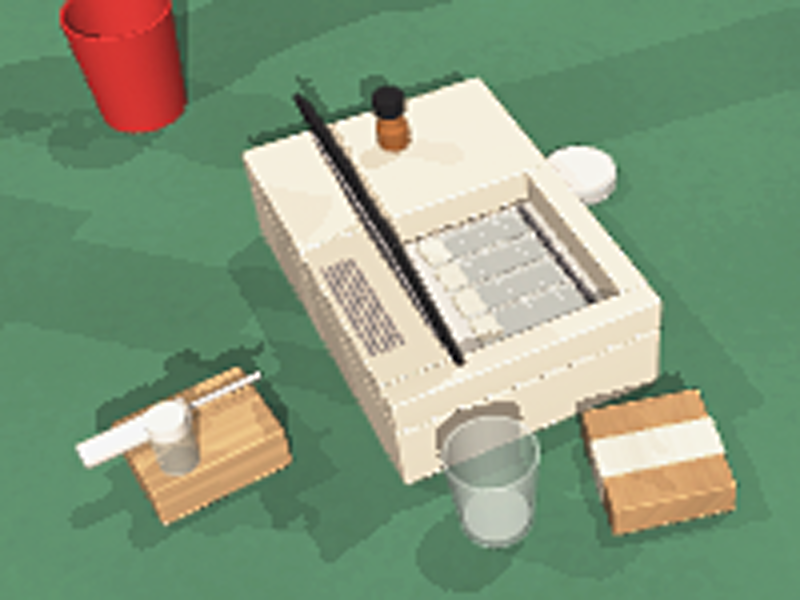

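View pics/cropB.png

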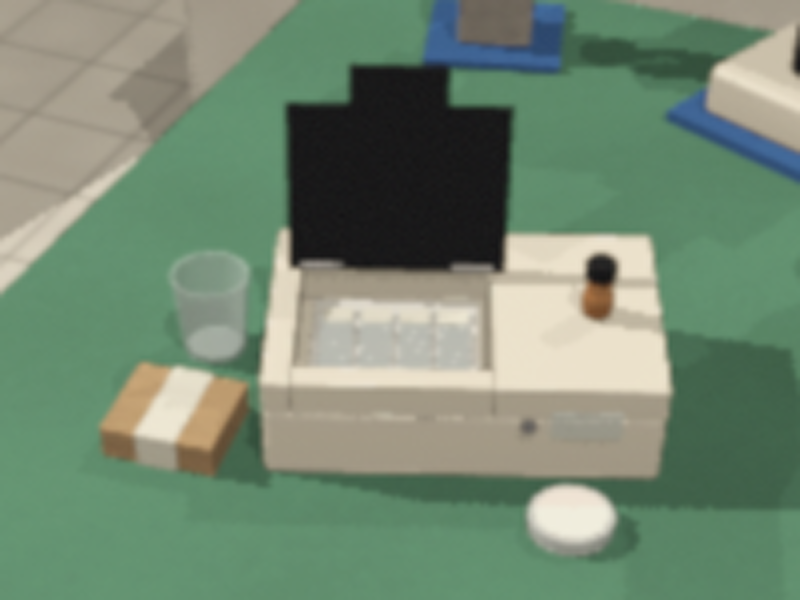

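```bash
cat >> h.py <<'E'
def Rz(t): return np.array([[np.cos(t),-np.sin(t),0],[np.sin(t),np.cos(t),0],[0,0,1]])
def r2w(p,X): return np.atleast_2d(X)@Rz(p[2]).T+[p[0],p[1],0]
E
python3 - <<'E'
from h import *
from scipy.optimize import least_squares
hx,hy=.095,.14
M=np.array([[-hx,-hy,.09],[hx,-hy,.09],[hx,hy,.09],[-hx,hy,.09],[hx,hy,0],[-hx,hy,0],[-hx,-hy,0]])
A=np.array([[279.5,171.3],[221.3,191.3],[260.8,257.5],[325,230],[261.8,278.5],[323.8,250.8]])-.4
B=np.array([[387.5,184],[383,143.2],[290,141.9],[285.5,182.7],[286.2,204.8],[385,206.7]])-.4
def f(p):
    W=r2w(p,M); return np.r_[(proj("scene",W[:6])-A).ravel(),(proj("side",W[[0,1,2,3,5,6]])-B).ravel()]
s=least_squares(f,[.555,-.085,-1.2]); print(s.x.round(4),np.degrees(s.x[2]).round(2)); print(s.fun.reshape(-1,2).round(1))
p=s.x; np.save("pose.npy",p)
print("hinge",r2w(p,[.04,.05,.0905]))
# cover angle: fit to tab
def tab(th,r=.165,y=.05,off=0): return r2w(p,[.04-r*np.cos(th)+off*np.sin(th),y,.0905+r*np.sin(th)+off*np.cos(th)])
for th in (1.6,1.7,1.75,1.8,1.85,1.9): print(th,tab(th).round(4),proj("scene",tab(th)).round(1),proj("side",tab(th)).round(1))
E
```

```text
[ 0.5583 -0.0838 -1.1809] -67.66
[[-0.1 -1.3]
 [-1.3 -0.8]
 [-2.3  1. ]
 [ 0.9 -0.6]
 [ 0.2  1.4]
 [ 1.4  0.3]
 [ 0.8  0.4]
 [-0.5 -0.2]
 [-0.1 -0.5]
 [-0.1 -0.1]
 [ 0.5  1.6]
 [-0.2  1.4]]
hinge [[ 0.61978069 -0.10181475  0.0905    ]]
1.6 [[ 0.6216 -0.1063  0.2554]] [[255.3 178.4]] [[319.4 102.3]]
1.7 [[ 0.6279 -0.1215  0.2541]] [[248.8 181.1]] [[319.5  99.5]]
1.75 [[ 0.631  -0.129   0.2529]] [[245.5 182.7]] [[319.6  98.4]]
1.8 [[ 0.634  -0.1365  0.2512]] [[242.3 184.4]] [[319.6  97.4]]
1.85 [[ 0.6371 -0.1439  0.2491]] [[239.2 186.2]] [[319.7  96.5]]
1.9 [[ 0.6401 -0.1512  0.2466]] [[236.1 188.1]] [[319.7  95.9]]
```

Request:
move_arm --increments '[{"travel": [0.01, 0.034, 0.008], "dr": [0, 0, 0.4]}, {"travel": [0.01, 0.034, 0.008], "dr": [0, 0, 0.4]}, {"travel": [0.01, 0.034, 0.008], "dr": [0, 0, 0.4]}, {"travel": [0.01, 0.034, 0.008], "dr": [0, 0, 0.4]}, {"travel": [0.01, 0.034, 0.008], "dr": [0, 0, 0.4]}, {"travel": [0.01, 0.034, 0.008], "dr": [0, 0, 0.4]}, {"travel": [0.01, 0.034, 0.008], "dr": [0, 0, 0.4]}, {"travel": [0.01, 0.034, 0.008], "dr": [0, 0, 0.4]}, {"travel": [0.01, 0.034, 0.008], "dr": [0, 0, 0.4]}, {"travel": [0.01, 0.034, 0.008], "dr": [0, 0, 0.1]}]' --grip 0 --newtons 20

```text
clock: 2.18
tcp_pos: [0.3002, -0.2503, 0.3845]
orientation: [-89.9, -0.0, -157.6]
ft_force: [2.0, -1.3, 1.2]
opening: -0.0
```

Request:
move_arm --increments '[{"travel": [0.016, 0.036, 0], "dr": [-5.55, -2.28, 0]}, {"travel": [0.016, 0.036, 0], "dr": [-5.55, -2.28, 0]}, {"travel": [0.016, 0.036, 0], "dr": [-5.55, -2.28, 0]}, {"travel": [0.016, 0.036, 0], "dr": [-5.55, -2.28, 0]}, {"travel": [0.016, 0.036, 0], "dr": [-5.55, -2.28, 0]}, {"travel": [0.016, 0.036, 0], "dr": [-5.55, -2.28, 0]}, {"travel": [0.016, 0.036, 0], "dr": [-5.55, -2.28, 0]}, {"travel": [0.016, 0.036, 0], "dr": [-5.55, -2.28, 0]}, {"travel": [0.016, 0.036, 0], "dr": [-5.55, -2.28, 0]}, {"travel": [0.016, 0.036, 0], "dr": [-5.55, -2.28, 0]}]'

```text
clock: 3.02
tcp_pos: [0.4345, 0.0699, 0.3987]
orientation: [-33.1, 0.9, -157.5]
ft_force: [-1.0, 5.7, -3.6]
opening: -0.0001
```

```bash
cat >> h.py <<'E'
from scipy.spatial.transform import Rotation as Ro
p=np.load("pose.npy"); A=Rz(p[2]); ex,ey,ez=A.T
def pose(phi,E,s=.022,h=.0145):
    "TCP pose (world) for finger back touching reader point E at s from tip, down-tilt phi deg"
    f=np.radians(phi); u=np.cos(f)*ex-np.sin(f)*ez; n=np.sin(f)*ex+np.cos(f)*ez
    return r2w(p,E)[0]+(s-.0726)*u-h*n, np.c_[-ey,u,n]
def edge(th,y=.05,r=.165): return np.array([.04-r*np.cos(th),y,.0905+r*np.sin(th)])
def cur():
    s=env.get_state(); return s["tcp_pos"],Ro.from_euler("xyz",s["orientation"],degrees=True).as_matrix(),s
def delta(t,R):
    x,Q,s=cur(); return (t-x).round(4), Ro.from_matrix(R@Q.T).as_rotvec(degrees=True).round(2)
def look(cam,name,box=None):
    im=env.grab_frame(cam)[:,:,::-1]
    if box: x0,y0,x1,y1=box; k=min(800/(x1-x0),600/(y1-y0)); im=cv2.resize(im[y0:y1,x0:x1],None,fx=k,fy=k,interpolation=cv2.INTER_CUBIC)
    cv2.imwrite(f"pics/{name}.png",im)
E
python3 - <<'E'
from h import *
x,Q,s=cur(); print(x,s["joint_pos"].round(1),(Q.T@np.c_[-ey,ex,ez]).round(2))
print("reader frame",A.T@(x-[p[0],p[1],0]))
print(delta(*pose(30,edge(0)-[.04,0,-.03])))
look("scene","s1")
E
```

```text
[0.43452365 0.06986751 0.39872942] [ 61.2 -28.7 -84.2 108.9  29.4  75.5 -98.3] [[ 1.    0.   -0.02]
 [-0.01  0.84 -0.55]
 [ 0.01  0.55  0.84]]
reader frame [-0.18920677 -0.05610951  0.39872942]
(array([ 0.0879,  0.0652, -0.2655]), array([-3.24, -0.35, -0.17]))
```

View pics/s1.png

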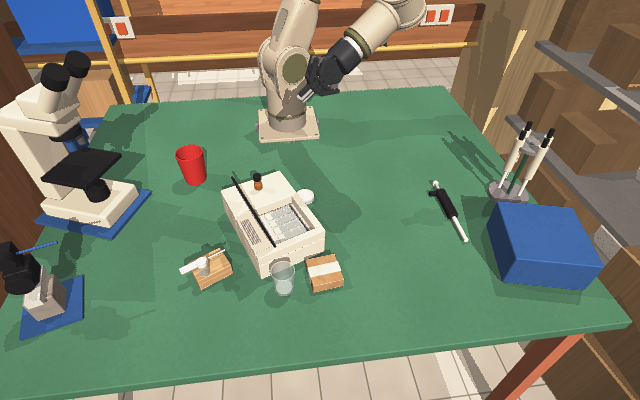

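Request:
move_arm --increments '[{"travel": [0.011, 0.008, -0.033]}, {"travel": [0.011, 0.008, -0.033]}, {"travel": [0.011, 0.008, -0.033]}, {"travel": [0.011, 0.008, -0.033]}, {"travel": [0.011, 0.008, -0.033]}, {"travel": [0.011, 0.008, -0.033]}, {"travel": [0.011, 0.008, -0.033]}, {"travel": [0.011, 0.008, -0.033]}]'

```text
$.increments[0]: bad value
```

```bash
python3 - <<'E'
from h import *
x,Q,s=cur(); print(x,s["clock"],s["joint_pos"].round(1),(Q.T@np.c_[-ey,ex,ez]).round(2))
print("reader frame",A.T@(x-[p[0],p[1],0]))
print(delta(*pose(30,edge(0)-[.04,0,-.03])))
print(delta(*pose(30,edge(0))))
look("scene","s2"); look("side","sd2")
E
```

```text
[0.4336164  0.07248427 0.40105902] 3.0667 [ 60.6 -28.6 -84.1 108.9  29.9  75.7 -98.6] [[ 1.    0.01 -0.02]
 [-0.02  0.84 -0.54]
 [ 0.01  0.54  0.84]]
reader frame [-0.19197198 -0.05595419  0.40105902]
(array([ 0.0888,  0.0626, -0.2678]), array([-2.85, -0.09, -0.46]))
(array([ 0.104 ,  0.0256, -0.2978]), array([-2.85, -0.09, -0.46]))
```

View pics/s2.png

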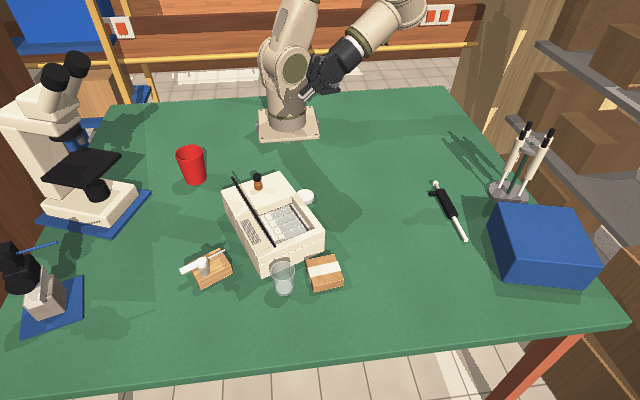

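View pics/sd2.png

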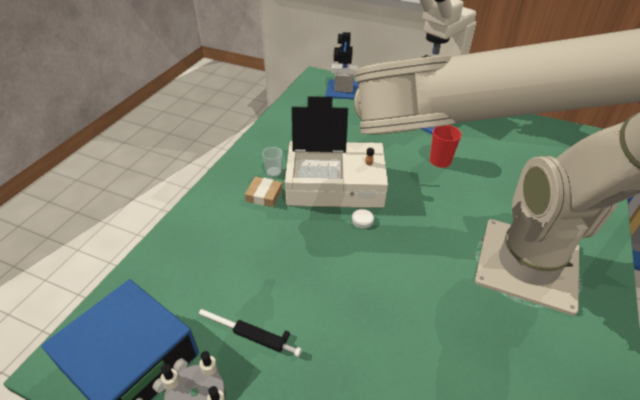

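Request:
move_arm --increments '[{"travel": [0.011, 0.008, -0.033], "dr": [0, 0, 0]}, {"travel": [0.011, 0.008, -0.033], "dr": [0, 0, 0]}, {"travel": [0.011, 0.008, -0.033], "dr": [0, 0, 0]}, {"travel": [0.011, 0.008, -0.033], "dr": [0, 0, 0]}, {"travel": [0.011, 0.008, -0.033], "dr": [0, 0, 0]}, {"travel": [0.011, 0.008, -0.033], "dr": [0, 0, 0]}, {"travel": [0.011, 0.008, -0.033], "dr": [0, 0, 0]}, {"travel": [0.011, 0.008, -0.033], "dr": [0, 0, 0]}]'

```text
clock: 3.83
tcp_pos: [0.3964, 0.0391, 0.2418]
orientation: [-38.8, 4.8, -150.6]
ft_force: [-0.2, 0.6, -0.6]
opening: -0.0002
```

```bash
python3 - <<'E'
from h import *
x,Q,s=cur(); print(x,s["clock"],s["joint_pos"].round(1),(Q.T@np.c_[-ey,ex,ez]).round(2))
print("reader frame",A.T@(x-[p[0],p[1],0]))
print(delta(*pose(30,edge(0)-[.04,0,-.03])))
print(delta(*pose(30,edge(0))))
look("scene","s3"); look("side","sd3")
E
```

```text
[0.39642479 0.03909963 0.24179844] 3.8333 [  54.3  -28.6  -84.1  129.1   28.6   54.1 -109.8] [[ 0.99  0.12 -0.08]
 [-0.15  0.77 -0.62]
 [-0.01  0.63  0.78]]
reader frame [-0.17522681 -0.10304293  0.24179844]
(array([ 0.126 ,  0.0959, -0.1086]), array([-9.96,  0.45, -7.41]))
(array([ 0.1412,  0.0589, -0.1386]), array([-9.96,  0.45, -7.41]))
```

View pics/s3.png

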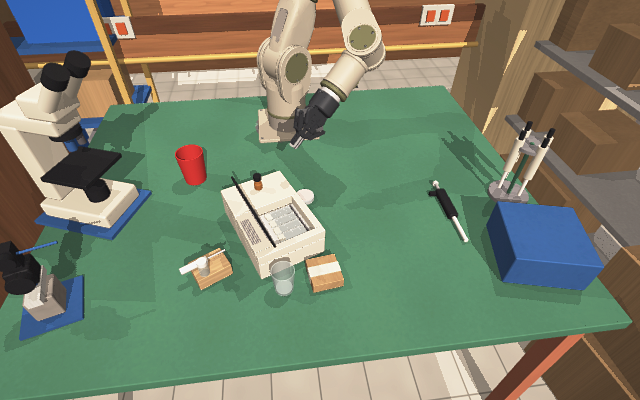

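View pics/sd3.png

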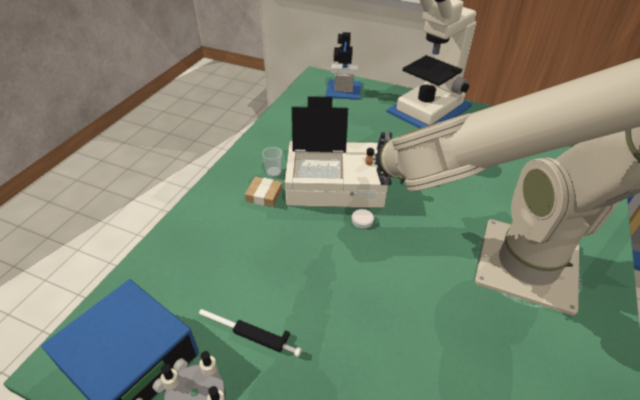

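Request:
move_arm --increments '[{"travel": [0.003, -0.008, 0.006], "dr": [0, 0, 6]}, {"travel": [0.003, -0.008, 0.006], "dr": [0, 0, 6]}, {"travel": [0.003, -0.008, 0.006], "dr": [0, 0, 6]}, {"travel": [0.003, -0.008, 0.006], "dr": [0, 0, 6]}, {"travel": [0.003, -0.008, 0.006], "dr": [0, 0, 6]}, {"travel": [0.003, -0.008, 0.006], "dr": [0, 0, 6]}, {"travel": [0.003, -0.008, 0.006], "dr": [0, 0, 6]}, {"travel": [0.003, -0.008, 0.006], "dr": [0, 0, 3]}]'

```text
clock: 4.6
tcp_pos: [0.4458, -0.0131, 0.3046]
orientation: [-39.7, 4.2, -108.3]
ft_force: [-0.5, 0.4, 0.6]
opening: 0.0003
```

```bash
cat >> h.py <<'E'
def dirs(phi,hd):
    f,g=np.radians([phi,hd]); h=np.cos(g)*ex+np.sin(g)*ey; l=-np.sin(g)*ex+np.cos(g)*ey
    return np.c_[-l,np.cos(f)*h-np.sin(f)*ez,np.sin(f)*h+np.cos(f)*ez]
def pose(phi,E,s=.022,h=.0145,hd=45):
    R=dirs(phi,hd); return r2w(p,E)[0]+(s-.0726)*R[:,1]-h*R[:,2], R
def rep():
    x,Q,s=cur(); u=A.T@Q[:,1]; print("t",s["clock"],"tcp",x.round(4),"j",s["joint_pos"].round(1)); 
    print("reader tcp",(A.T@(x-[p[0],p[1],0])).round(4),"phi %.1f hd %.1f"%(np.degrees(np.arcsin(-u[2])),np.degrees(np.arctan2(u[1],u[0]))),"F",(A.T@s["ft_force"]).round(2))
E
python3 - <<'E'
from h import *
rep()
print(delta(*pose(35,edge(0)-[.04,0,-.03])))
E
```

```text
t 4.6 tcp [ 0.4458 -0.0131  0.3046] j [ 13.5 -28.6 -25.3 138.3  25.2  24.3 -53.2]
reader tcp [-0.1082 -0.0773  0.3046] phi 39.6 hd 52.8 F [-0.55 -0.27  0.58]
(array([ 0.0502,  0.1201, -0.167 ]), array([-5.57, -2.95, -4.54]))
```

```bash
cat > fk.py <<'E'
import numpy as np
from scipy.spatial.transform import Rotation as Ro
D=[([70.03876553,19.07379385,-3.70661018,83.70713912,1.23825521,77.34243039,-5.06767213],[.19993991,-.59186644,.30308656],[-90.083,-.0046,-161.3297]),
([61.2,-28.7,-84.2,108.9,29.4,75.5,-98.3],[.43452365,.06986751,.39872942],[-33.1,.9,-157.5]),
([54.3,-28.6,-84.1,129.1,28.6,54.1,-109.8],[.39642479,.03909963,.24179844],[-38.8,4.8,-150.6]),
([13.5,-28.6,-25.3,138.3,25.2,24.3,-53.2],[.4458,-.0131,.3046],[-39.7,4.2,-108.3])]
ax="zyzyzyz"
def chain(q,sg):
    Rs=[];R=Ro.identity()
    for a,s,v in zip(ax,sg,q): R=R*Ro.from_euler(a,s*v,degrees=True); Rs.append(R)
    return Rs
E
python3 - <<'E'
from fk import *
import itertools
best=[]
for sg in itertools.product((1,-1),repeat=7):
    Ts=[]
    for q,x,e in D:
        Ts.append(chain(q,sg)[-1].inv()*Ro.from_euler("xyz",e,degrees=True))
    # base offset yaw as well: brute over 0,90,180,270 unnecessary (azimuth)
    err=max((Ts[0].inv()*T).magnitude() for T in Ts[1:])
    # with base yaw unknown: compare relative world rotations
    best.append((np.degrees(err),sg))
best.sort(); print(best[:6])
E
```

```text
[(np.float64(0.0782519304029125), (-1, 1, -1, 1, -1, 1, -1)), (np.float64(13.324241559873297), (-1, 1, 1, 1, 1, 1, 1)), (np.float64(19.510497139631248), (-1, 1, -1, -1, -1, -1, -1)), (np.float64(20.59688033918043), (-1, 1, 1, -1, 1, -1, 1)), (np.float64(51.5749258054885), (-1, 1, -1, -1, 1, -1, -1)), (np.float64(58.84759896417346), (-1, 1, -1, 1, 1, 1, -1))]
```

```bash
cat >> fk.py <<'E'
SG=(-1,1,-1,1,-1,1,-1)
T7=chain(D[0][0],SG)[-1].inv()*Ro.from_euler("xyz",D[0][2],degrees=True)
def basis(q):
    Rs=[r.as_matrix() for r in chain(q,SG)]
    return np.c_[[0,0,1],Rs[2][:,2],Rs[2][:,0],Rs[3][:,0],Rs[4][:,2],Rs[5][:,0],Rs[6][:,2]],Rs
M=np.vstack([basis(q)[0] for q,_,_ in D]); b=np.concatenate([x for _,x,_ in D])
L=np.linalg.lstsq(M,b,rcond=None)[0]
def fk(q):
    B,Rs=basis(q); return B@L,Rs[6]@T7.as_matrix()
LIM=np.array([[-148.97,148.97],[-28.65,121.19],[-84.17,76.75],[9.2,138.47],[-72.65,252.65],[3.7,117.97],[-149.18,149.18]])
E
python3 -c "
from fk import *
print(L.round(4),(M@L-b).round(4)*1000, np.linalg.svd(M)[1])"
```

```text
[0.267  0.5    0.0131 0.0156 0.504  0.0412 0.3107] [ 40.9  18.4  -4.9  -0.3   2.2   9.   -1.7  -3.    7.5   1.6  16.9 -11.6] [3.80857722 3.38911051 1.13322151 0.5713144  0.48934899 0.35754663
 0.17543185]
```

```bash
python3 -c "
from fk import *
def b2(q):
    Rs=[r.as_matrix() for r in chain(q,SG)]
    return np.c_[[0,0,1],Rs[0][:,1],Rs[2][:,2],Rs[2][:,1],Rs[4][:,2],Rs[4][:,1],Rs[6][:,2]]
M=np.vstack([b2(q) for q,_,_ in D]);L,_,_,sv=np.linalg.lstsq(M,b,rcond=None);print(L.round(4),((M@L-b)*1000).round(1),sv)
def b2(q):
    Rs=[r.as_matrix() for r in chain(q,SG)]
    return np.c_[[0,0,1],Rs[0][:,1],Rs[0][:,0],Rs[2][:,2],Rs[2][:,1],Rs[2][:,0],Rs[4][:,2],Rs[4][:,1],Rs[5][:,0],Rs[6][:,2]]
M=np.vstack([b2(q) for q,_,_ in D]);L,_,_,sv=np.linalg.lstsq(M,b,rcond=None);print(L.round(4),((M@L-b)*1000).round(1),sv)
"
```

```text
[ 0.2584 -0.0218  0.4485 -0.0237  0.4901  0.      0.2705] [ 0.1  0.   0.1 -0.1 -0.2 -0.   0.1  0.3  0.1  0.  -0.2 -0.1] [3.53273297 2.97578068 2.26244328 1.0207874  0.58132707 0.33158238
 0.23660624]
[ 2.587e-01 -2.200e-02 -6.000e-04  4.492e-01 -2.400e-02 -4.000e-04
  4.903e-01  4.000e-04 -5.000e-04  2.716e-01] [ 0.1  0.   0.1 -0.1 -0.2  0.   0.1  0.3 -0.   0.  -0.1 -0. ] [3.87181365 3.32405209 3.267999   1.19082866 1.13340352 0.56609791
 0.38953311 0.28321263 0.13826161 0.07559299]
```

```bash
python3 - <<'E'
import re
s=open('fk.py').read()
i=s.index("def basis"); j=s.index("M=np.vstack")
s=s[:i]+'''def basis(q):
    Rs=[r.as_matrix() for r in chain(q,SG)]
    return np.c_[[0,0,1],Rs[0][:,1],Rs[2][:,2],Rs[2][:,1],Rs[4][:,2],Rs[4][:,1],Rs[6][:,2]],Rs
'''+s[j:]+'''
from scipy.optimize import least_squares
mid=LIM.mean(1); half=(LIM[:,1]-LIM[:,0])/2
def ik(x,R,q0,w=.003):
    q0=np.clip(q0,LIM[:,0]+.5,LIM[:,1]-.5)
    def f(q,w):
        a,B=fk(q); return np.r_[(a-x)*10,Ro.from_matrix(B@R.T).as_rotvec()*2,w*(q-q0)/57]
    for ww in (w,1e-6):
        s=least_squares(lambda q:f(q,ww),q0,bounds=(LIM[:,0],LIM[:,1]),x_scale=30.); q0=s.x
    a,B=fk(s.x); return s.x,np.linalg.norm(a-x)*1000,np.degrees(np.linalg.norm(Ro.from_matrix(B@R.T).as_rotvec()))
def marg(q): return np.minimum(q-LIM[:,0],LIM[:,1]-q)
'''
open('fk.py','w').write(s)
E
cat > scan.py <<'E'
from h import *; from fk import *
rng=np.random.default_rng(0)
for hd in (0,20,40,60):
  for phi in (15,30,45,60):
    x,R=pose(phi,edge(0),hd=hd); best=None
    for k in range(14):
        q0=mid+half*rng.uniform(-.8,.8,7)
        q,e,a=ik(x,R,q0)
        if e<1 and a<.5:
            m=(marg(q)).min()
            if best is None or m>best[0]: best=(m,q)
    print(hd,phi,None if best is None else (round(best[0],1),best[1].round(0)))
E
time python3 scan.py
```

```text
0 15 (np.float64(19.4), array([ -85.,   62.,   52.,  109.,   29.,   59., -130.]))
0 30 (np.float64(6.2), array([-92.,  68.,  71., 111.,  -4.,  49., -98.]))
0 45 (np.float64(17.1), array([ -82.,   43.,   60.,  112.,   11.,   49., -104.]))
0 60 (np.float64(28.7), array([ -33.,   21.,    6.,  110.,   34.,   58., -116.]))
20 15 (np.float64(4.8), array([-107.,   89.,   72.,  125.,  -12.,   28.,  -95.]))
20 30 (np.float64(5.1), array([ -57.,   27.,   18.,  124.,   69.,   57., -144.]))
20 45 (np.float64(17.9), array([  -3.,   23.,  -36.,  120.,   71.,   63., -131.]))
20 60 (np.float64(21.5), array([  -6.,   16.,  -24.,  117.,   48.,   51., -108.]))
40 15 (np.float64(5.0), array([  22.,   61.,  -64.,  133.,  135.,  109., -140.]))
40 30 (np.float64(5.1), array([  26.,   41.,  -67.,  133.,  113.,   83., -138.]))
40 45 (np.float64(9.0), array([  27.,   23.,  -61.,  130.,   88.,   55., -124.]))
40 60 (np.float64(15.8), array([ 29.,  17., -57., 123.,  60.,  45., -96.]))
60 15 None
60 30 None
60 45 (np.float64(2.6), array([  50.,   21.,  -74.,  136.,  104.,   37., -114.]))
60 60 (np.float64(11.6), array([ 39.,  12., -58., 127.,  53.,  28., -68.]))
real	0m56.914s
user	0m57.351s
sys	0m0.124s
```

```bash
cat >> fk.py <<'E'
def jac(q):
    x0,R0=fk(q); J=np.zeros((6,7))
    for i in range(7):
        d=np.array(q,float); d[i]+=.05; x,R=fk(d); J[:3,i]=(x-x0)/.05; J[3:,i]=Ro.from_matrix(R@R0.T).as_rotvec()/.05
    return J
def follow(q,x,R,n):
    "dls steps toward pose in n rows; returns q list"
    out=[]; x0,R0=fk(q); rv=Ro.from_matrix(R@R0.T).as_rotvec()
    for k in range(1,n+1):
        xt=x0+(x-x0)*k/n; Rt=Ro.from_rotvec(rv*k/n).as_matrix()@R0
        for _ in range(6):
            a,B=fk(q); e=np.r_[xt-a,Ro.from_matrix(Rt@B.T).as_rotvec()*.3]
            J=jac(q); J[3:]*=.3
            free=np.ones(7,bool)
            for _ in range(4):
                dq=np.zeros(7); Jf=J[:,free]; dq[free]=Jf.T@np.linalg.solve(Jf@Jf.T+1e-12*np.eye(6),e)
                bad=free&(((q+dq)<LIM[:,0])|((q+dq)>LIM[:,1]))
                if not bad.any(): break
                free&=~bad
            q=np.clip(q+np.clip(dq,-8,8),LIM[:,0],LIM[:,1])
        out.append((q,np.linalg.norm(e[:3])*1000,np.degrees(np.linalg.norm(e[3:]))/.3))
    return q,out
E
cat > plan.py <<'E'
from h import *; from fk import *
def vert(x,z,y=.05): return r2w(p,[x,y,z+.0726])[0],dirs(90,0)
def go(q,name,t,n=12):
    q,o=follow(q,t[0],t[1],n); print(name,q.round(0),"err %.1f %.1f"%(max(a[1] for a in o),max(a[2] for a in o)),"minmarg %.0f"%min(marg(a[0]).min() for a in o)); return q
if __name__=="__main__":
    q=np.array([70.04,19.07,-3.7,83.7,1.24,77.34,-5.07])
    q=go(q,"mid",(np.array([.40,-.35,.38]),dirs(90,0)))
    q=go(q,"up",vert(.13,.28)); q=go(q,"pre",vert(.13,.22)); q=go(q,"push",vert(.04,.22)); 
    q=go(q,"back",vert(.06,.22));q=go(q,"lift",vert(.06,.29)); q=go(q,"over",vert(-.13,.29))
    for th,ph in ((1.1,65),(.8,60),(.5,55),(.2,49),(0,45)):
        q=go(q,th,pose(ph,edge(th),hd=0))
    q=go(q,"away",pose(45,edge(0)+[-.1,0,-.03],hd=0))
E
python3 plan.py
```

```text
mid [ 51.   6. -16.  90.   2.  84. -33.] err 0.0 0.0 minmarg 34
up [ 28.  27. -24.  69.  11.  86. -62.] err 0.0 0.0 minmarg 32
pre [ 28.  28. -24.  74.  11.  80. -63.] err 0.0 0.0 minmarg 32
push [ 25.  22. -26.  83.  10.  77. -69.] err 0.0 0.0 minmarg 38
back [ 26.  23. -26.  81.  10.  78. -68.] err 0.0 0.0 minmarg 40
lift [ 26.  22. -26.  75.   9.  86. -67.] err 0.0 0.0 minmarg 32
over [ 17.  12. -32.  87.   6.  83. -83.] err 0.0 0.0 minmarg 33
1.1 [ 10.  13. -30.  99.  34.  71. -98.] err 0.0 0.0 minmarg 36
0.8 [   4.   15.  -31.  103.   40.   72. -109.] err 0.0 0.0 minmarg 36
0.5 [  -1.   19.  -31.  106.   47.   72. -120.] err 0.0 0.0 minmarg 29
0.2 [  -7.   25.  -30.  108.   55.   74. -131.] err 0.0 0.0 minmarg 18
0 [ -11.   29.  -29.  109.   59.   75. -138.] err 0.0 0.0 minmarg 11
away [ -19.   35.  -31.  105.   57.   81. -146.] err 0.0 0.0 minmarg 3
```

```bash
python3 - <<'E'
from plan import *
q=np.array(env.get_state()["joint_pos"])
x,Q,s=cur()
q=go(q,"a",(np.array([.42,-.17,.42]),dirs(90,0)))
q=go(q,"a",(np.array([.45,-.35,.40]),dirs(90,0)))
q=go(q,"pre0",vert(.13,.28)); q=go(q,"pre",vert(.13,.22)); q=go(q,"push",vert(.04,.22)); 
q=go(q,"back",vert(.06,.22));q=go(q,"lift",vert(.06,.29)); q=go(q,"over",vert(-.13,.29))
for hd in (15,25):
  q1=q
  for th,ph in ((1.1,65),(.8,60),(.5,55),(.2,49),(0,45)):
    q1=go(q1,th,pose(ph,edge(th),hd=hd))
  q1=go(q1,"away",pose(45,edge(0)+[-.1,0,-.03],hd=hd))
print(delta(np.array([.42,-.17,.42]),dirs(90,0)))
E
```

```text
a [ 18.  -5.  -1.  97.  -0.  88. -51.] err 0.0 0.0 minmarg 1
a [ 26.  10.   8.  84.  -1.  86. -33.] err 0.0 0.0 minmarg 25
pre0 [ 11.  25.   1.  70.  -1.  85. -55.] err 0.0 0.0 minmarg 32
pre [ 11.  26.   1.  75.  -0.  78. -55.] err 0.0 0.0 minmarg 33
push [  6.  20.  -1.  84.   0.  76. -63.] err 0.0 0.0 minmarg 40
back [  7.  21.  -1.  82.   0.  77. -61.] err 0.0 0.0 minmarg 41
lift [  7.  19.  -0.  76.   0.  84. -61.] err 0.0 0.0 minmarg 34
over [ -4.   9.  -7.  89.   1.  82. -79.] err 0.0 0.0 minmarg 34
1.1 [ -8.   7.  -8. 105.  28.  61. -80.] err 0.0 0.0 minmarg 34
0.8 [-13.   7. -10. 110.  36.  60. -93.] err 0.0 0.0 minmarg 29
0.5 [ -17.   10.  -12.  114.   44.   59. -106.] err 0.0 0.0 minmarg 25
0.2 [ -22.   16.  -12.  117.   54.   59. -121.] err 0.0 0.0 minmarg 21
0 [ -25.   21.  -11.  118.   61.   60. -130.] err 0.0 0.0 minmarg 19
away [ -33.   27.  -15.  115.   58.   66. -139.] err 0.0 0.0 minmarg 11
1.1 [ -6.   4.  -8. 108.  26.  56. -69.] err 0.0 0.0 minmarg 31
0.8 [-10.   4. -11. 113.  35.  54. -83.] err 0.0 0.0 minmarg 25
0.5 [-15.   7. -13. 118.  46.  52. -98.] err 0.0 0.0 minmarg 20
0.2 [ -19.   12.  -14.  122.   59.   52. -116.] err 0.0 0.0 minmarg 16
0 [ -23.   17.  -13.  124.   68.   53. -128.] err 0.0 0.0 minmarg 14
away [ -31.   23.  -18.  121.   65.   60. -137.] err 0.0 0.0 minmarg 13
(array([-0.0258, -0.1569,  0.1154]), array([ 32.26,  40.52, -44.24]))
```

Request:
move_arm --increments '[{"travel": [-0.0026, -0.0157, 0.0115], "dr": [3.22, 4.05, -4.42]}, {"travel": [-0.0026, -0.0157, 0.0115], "dr": [3.22, 4.05, -4.42]}, {"travel": [-0.0026, -0.0157, 0.0115], "dr": [3.22, 4.05, -4.42]}, {"travel": [-0.0026, -0.0157, 0.0115], "dr": [3.22, 4.05, -4.42]}, {"travel": [-0.0026, -0.0157, 0.0115], "dr": [3.22, 4.05, -4.42]}, {"travel": [-0.0026, -0.0157, 0.0115], "dr": [3.22, 4.05, -4.42]}, {"travel": [-0.0026, -0.0157, 0.0115], "dr": [3.22, 4.05, -4.42]}, {"travel": [-0.0026, -0.0157, 0.0115], "dr": [3.22, 4.05, -4.42]}, {"travel": [-0.0026, -0.0157, 0.0115], "dr": [3.22, 4.05, -4.42]}, {"travel": [-0.0026, -0.0157, 0.0115], "dr": [3.22, 4.05, -4.42]}]'

```text
clock: 5.43
tcp_pos: [0.4192, -0.1704, 0.4197]
orientation: [-90.3, -0.3, -157.8]
ft_force: [0.8, 0.8, -0.5]
opening: 0.0001
```

```bash
python3 - <<'E'
from plan import *
rep(); print(delta(*vert(.135,.28)))
print(fk(env.get_state()["joint_pos"])[0])
E
```

```text
t 5.4333 tcp [ 0.4192 -0.1704  0.4197] j [ 17.6  -4.8  -1.2  96.5  -0.1  88.6 -51.4]
reader tcp [ 0.0272 -0.1616  0.4197] phi 89.6 hd -131.4 F [-0.45  1.05 -0.47]
(array([ 0.2367, -0.0193, -0.0671]), array([-0.13, -0.37,  0.16]))
[ 0.4192701  -0.17030119  0.419713  ]
```

Request:
move_arm --increments '[{"travel": [0.0296, -0.0024, -0.004], "dr": [0, 0, 0]}, {"travel": [0.0296, -0.0024, -0.004], "dr": [0, 0, 0]}, {"travel": [0.0296, -0.0024, -0.004], "dr": [0, 0, 0]}, {"travel": [0.0296, -0.0024, -0.004], "dr": [0, 0, 0]}, {"travel": [0.0296, -0.0024, -0.004], "dr": [0, 0, 0]}, {"travel": [0.0296, -0.0024, -0.004], "dr": [0, 0, 0]}, {"travel": [0.0296, -0.0024, -0.02], "dr": [0, 0, 0]}, {"travel": [0.0296, -0.0024, -0.023], "dr": [0, 0, 0]}, {"travel": [0, 0, 0], "dr": [0, 0, 0]}]'

```text
clock: 6.18
tcp_pos: [0.6585, -0.1877, 0.3425]
orientation: [-90.4, -0.7, -157.5]
ft_force: [-0.6, 0.1, -1.7]
opening: -0.0003
```

```bash
python3 - <<'E'
from plan import *
rep(); print(delta(*vert(.135,.225)))
look("scene","s4",(160,60,360,210)); look("side","sd4",(220,20,420,170)); look("wrist","w4")
print(proj("scene",r2w(p,edge(1.81))),proj("side",r2w(p,edge(1.81))))
for c in ("scene","side"): print(env.landmark_of("cover_tab",c)[:1])
E
```

```text
t 6.1833 tcp [ 0.6585 -0.1877  0.3425] j [ 13.4  26.4  -1.9  69.    0.9  85.4 -56. ]
reader tcp [0.1342 0.0532 0.3425] phi 89.2 hd -123.1 F [-0.32 -0.51 -1.7 ]
(array([-0.0026, -0.002 , -0.0449]), array([-0.15, -0.8 , -0.11]))
[[241.67996964 184.74957595]] [[319.62444309  97.20319214]]
[{'pixel': [239.9, 188.0], 'conf': 0.67}]
[{'pixel': [320.3, 96.1], 'conf': 0.64}]
```

View pics/s4.png

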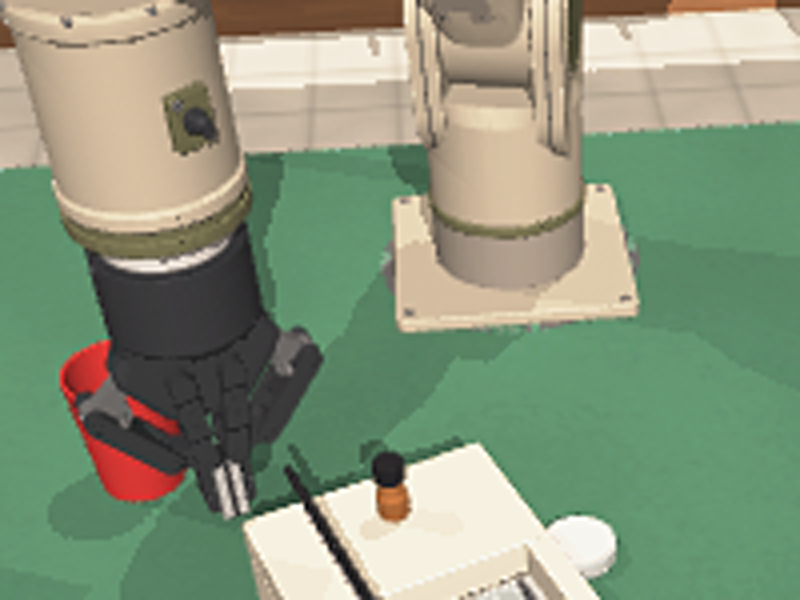

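View pics/sd4.png

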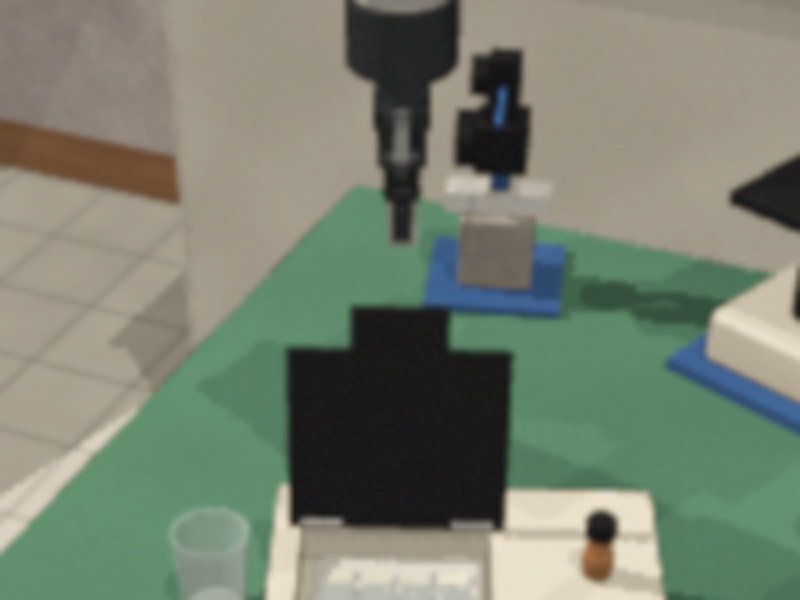

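View pics/w4.png

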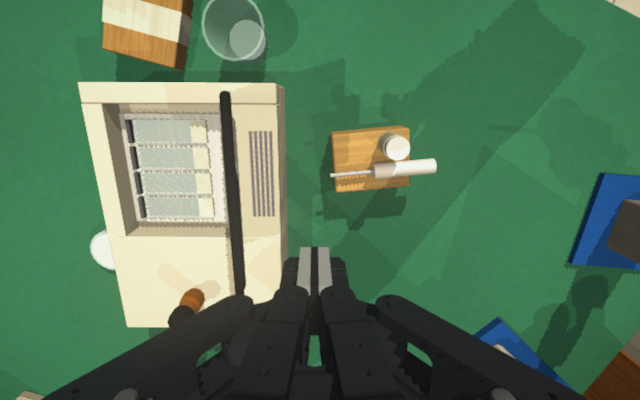

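Request:
move_arm --increments '[{"travel": [-0.001, -0.0007, -0.0126], "dr": [0, -0.25, 0]}, {"travel": [-0.001, -0.0007, -0.0126], "dr": [0, -0.25, 0]}, {"travel": [-0.0006, -0.0006, -0.0126], "dr": [0, -0.3, 0]}, {"travel": [0, 0, 0], "dr": [0, 0, 0]}, {"travel": [-0.0019, 0.0046, 0], "dr": [0, 0, 0]}, {"travel": [-0.0019, 0.0046, 0], "dr": [0, 0, 0]}, {"travel": [-0.0019, 0.0046, 0], "dr": [0, 0, 0]}, {"travel": [-0.0019, 0.0046, 0], "dr": [0, 0, 0]}]'

```text
clock: 7.1
tcp_pos: [0.6455, -0.1724, 0.3144]
orientation: [-89.7, 0.6, -157.8]
ft_force: [0.5, -0.7, 0.5]
opening: -0.0
```

```bash
python3 - <<'E'
from plan import *
rep(); print(delta(*vert(.04,.232)))
look("scene","s5",(200,120,320,210)); look("side","sd5",(260,60,380,150))
E
```

```text
t 7.1 tcp [ 0.6455 -0.1724  0.3144] j [ 12.9  23.8  -2.5  76.    1.   79.6 -57.4]
reader tcp [0.115  0.0469 0.3144] phi 89.4 hd 60.3 F [0.84 0.16 0.48]
(array([-0.0257,  0.0706, -0.0098]), array([0.08, 0.64, 0.14]))
```

View pics/s5.png

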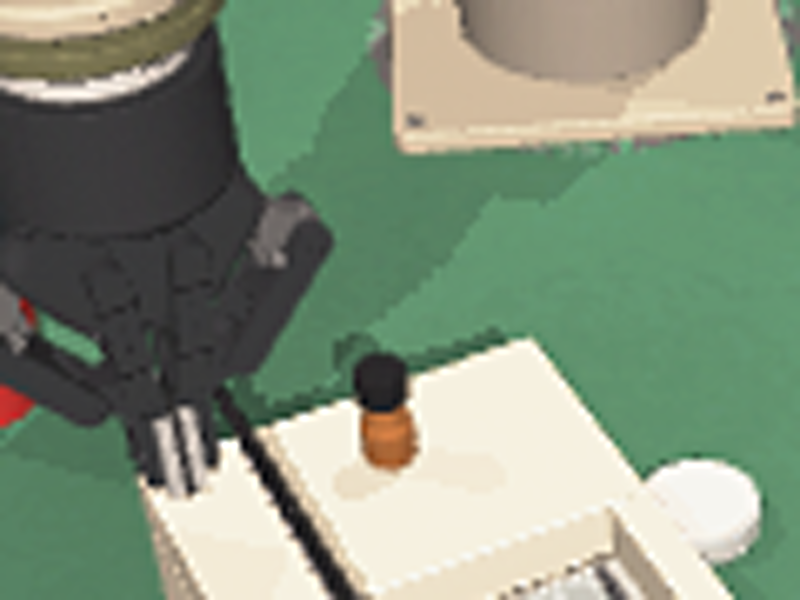

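View pics/sd5.png

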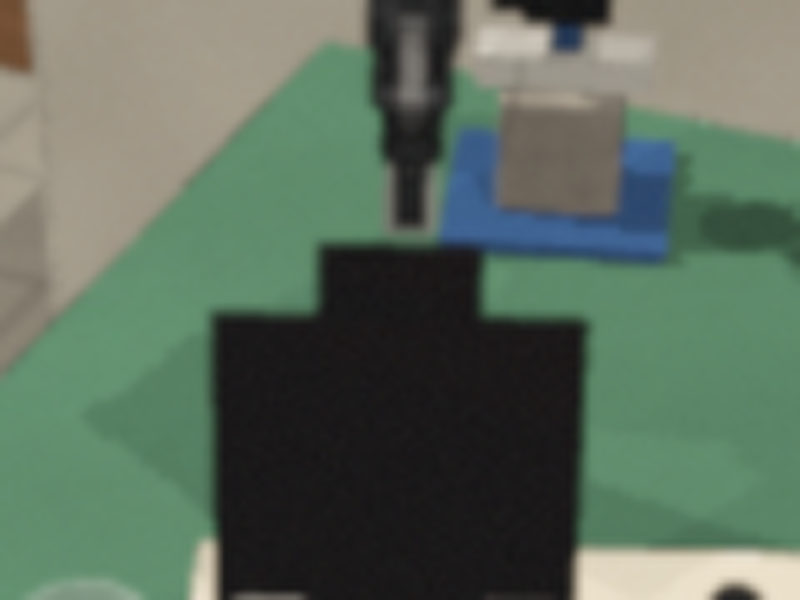

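```bash
python3 - <<'E'
from plan import *
x,Q,s=cur(); t=x+.0726*Q[:,1]; print(t,proj("side",t),proj("scene",t))
for h in (-.0145,.0145): print(proj("scene",t+h*Q[:,2]),proj("side",t+h*Q[:,2]))
for th in (1.75,1.81,1.85):
  print(th,proj("scene",r2w(p,edge(th,y=.015))),proj("scene",r2w(p,edge(th,y=.085))),proj("side",r2w(p,edge(th))))
E
```

```text
[ 0.64626177 -0.17185372  0.24140273] [[320.54660017  93.58072033]] [[227.13234822 192.42739008]]
[[233.17409583 190.33892779]] [[320.46436866  96.26114473]]
[[221.01529663 194.54188283]] [[320.62749495  90.94386816]]
1.75 [[239.94224925 174.16659784]] [[251.39940573 191.69219984]] [[319.5749324   98.37828864]]
1.81 [[236.18390521 176.141763  ]] [[247.46923584 193.81659495]] [[319.62444309  97.20319214]]
1.85 [[233.71921586 177.55738787]] [[244.88838167 195.33212106]] [[319.65554867  96.54549388]]
```

Request:
move_arm --increments '[{"travel": [0, 0.002, -0.0033], "dr": [0, 0.2, 0]}, {"travel": [0, 0.002, -0.0033], "dr": [0, 0.2, 0]}, {"travel": [0, 0.002, -0.0032], "dr": [0, 0.2, 0]}, {"travel": [-0.0011, 0.0028, 0], "dr": [0, 0, 0]}, {"travel": [-0.0011, 0.0028, 0], "dr": [0, 0, 0]}, {"travel": [-0.0011, 0.0028, 0], "dr": [0, 0, 0]}, {"travel": [-0.0011, 0.0028, 0], "dr": [0, 0, 0]}, {"travel": [-0.0011, 0.0028, 0], "dr": [0, 0, 0]}, {"travel": [-0.0011, 0.0028, 0], "dr": [0, 0, 0]}, {"travel": [-0.0011, 0.0028, 0], "dr": [0, 0, 0]}]'

```text
clock: 8.03
tcp_pos: [0.6377, -0.1473, 0.3035]
orientation: [-89.9, -0.1, -157.8]
ft_force: [0.5, -1.4, 0.7]
opening: -0.0002
```

```bash
python3 - <<'E'
from plan import *
rep(); print(delta(*vert(.04,.232)))
look("scene","s6",(200,120,320,210))
E
```

```text
t 8.0333 tcp [ 0.6377 -0.1473  0.3035] j [ 11.3  22.8  -3.1  78.7   1.3  78.6 -59.7]
reader tcp [0.0889 0.0492 0.3035] phi 89.9 hd -44.9 F [ 1.48 -0.08  0.74]
(array([-0.0179,  0.0455,  0.0011]), array([ 0.08, -0.03,  0.17]))
```

View pics/s6.png

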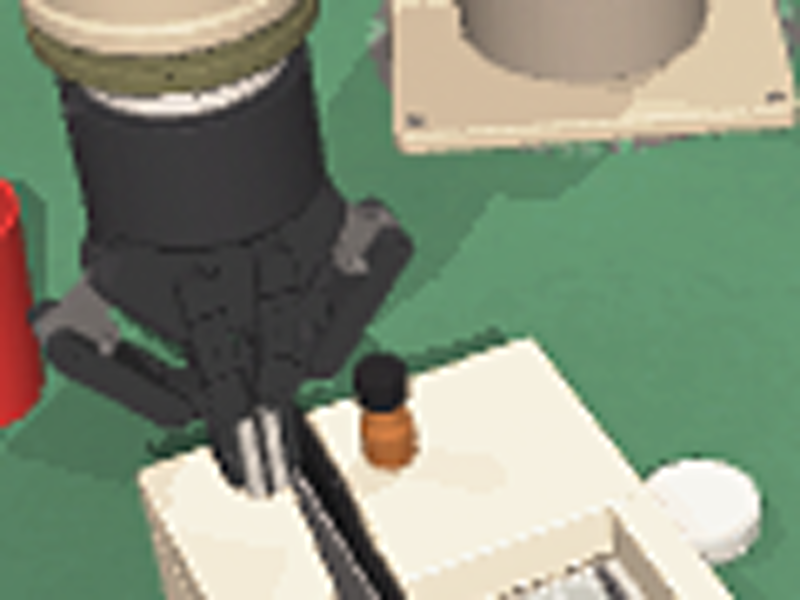

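Request:
move_arm --increments '[{"travel": [-0.0011, 0.0028, 0], "dr": [0, 0, 0]}, {"travel": [-0.0011, 0.0028, 0], "dr": [0, 0, 0]}, {"travel": [-0.0011, 0.0028, 0], "dr": [0, 0, 0]}, {"travel": [-0.0011, 0.0028, 0], "dr": [0, 0, 0]}, {"travel": [-0.0011, 0.0028, 0], "dr": [0, 0, 0]}, {"travel": [-0.0011, 0.0028, 0], "dr": [0, 0, 0]}, {"travel": [-0.0011, 0.0028, 0], "dr": [0, 0, 0]}, {"travel": [-0.0011, 0.0028, 0], "dr": [0, 0, 0]}, {"travel": [-0.0011, 0.0028, 0], "dr": [0, 0, 0]}, {"travel": [-0.0011, 0.0028, 0], "dr": [0, 0, 0]}]'

```text
clock: 8.92
tcp_pos: [0.6266, -0.1193, 0.3033]
orientation: [-90.0, -0.1, -157.8]
ft_force: [-0.6, -1.9, 0.1]
opening: 0.0002
```

```bash
python3 - <<'E'
from plan import *
rep(); print(delta(*vert(.04,.232)))
look("scene","s7",(200,120,320,210))
E
```

```text
t 8.9167 tcp [ 0.6266 -0.1193  0.3033] j [  9.6  20.7  -3.9  81.5   1.5  77.9 -62.2]
reader tcp [0.0588 0.0496 0.3033] phi 89.9 hd -61.9 F [ 1.58 -1.25  0.09]
(array([-0.0068,  0.0175,  0.0013]), array([ 0.07, -0.06,  0.17]))
```

View pics/s7.png

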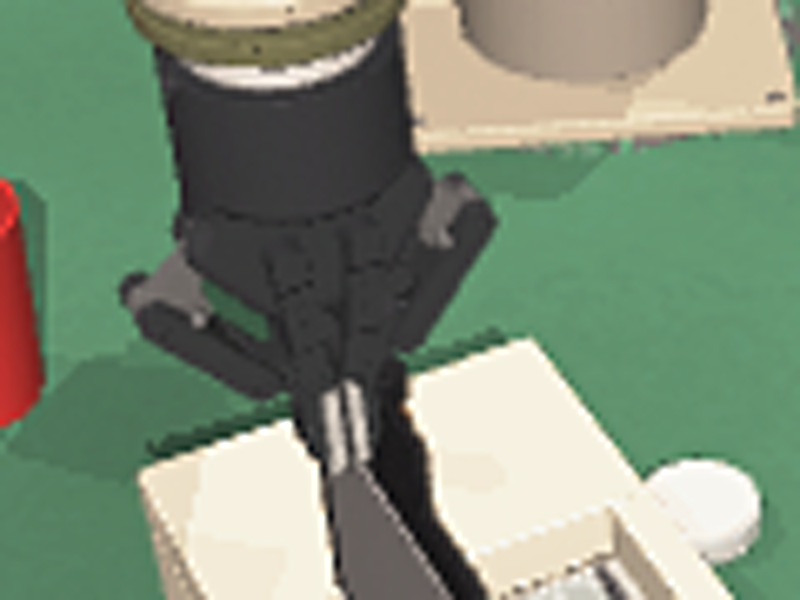

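```bash
cat >> h.py <<'E'
def theta(cams=("scene","side"),v=True):
    obs=[]
    for c in cams:
        env.grab_frame(c)
        r=env.landmark_of("cover_tab",c)
        if r and r[0]["conf"]>.3: obs.append((c,np.array(r[0]["pixel"]),r[0]["conf"]))
    from scipy.optimize import minimize_scalar
    for o in obs:
        ths=np.linspace(0,1.9,381); d=[np.linalg.norm(proj(o[0],r2w(p,edge(t)))-o[1]) for t in ths]; i=int(np.argmin(d)); print(o[0],o[1],round(o[2],2),"theta",ths[i].round(3),"res",round(d[i],1))
E
python3 - <<'E'
from plan import *
theta(); look("side","sd7",(260,60,380,150)); print(env.get_state()["clock"])
E
```

```text
scene [255.6 175.8] 0.71 theta 1.585 res 2.4
side [319.9 102.7] 0.83 theta 1.59 res 0.5
9.2167
```

View pics/sd7.png

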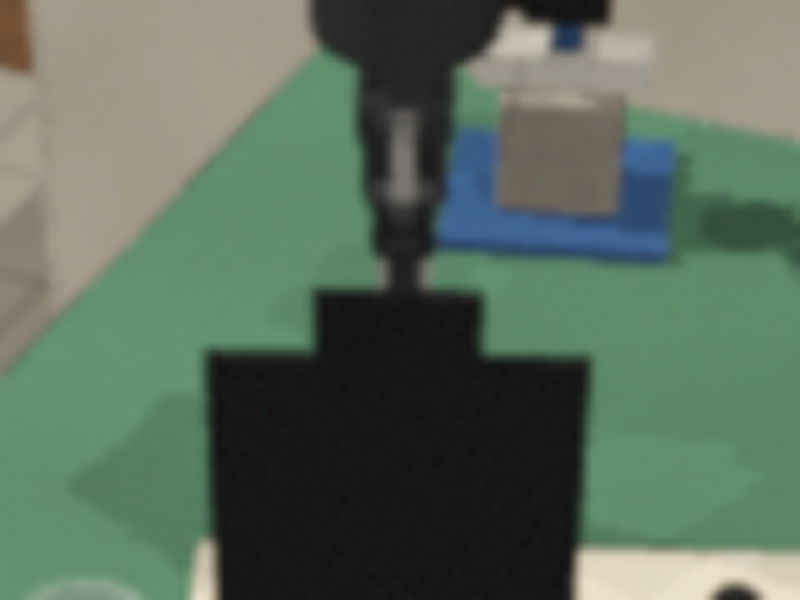

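Request:
move_arm --increments '[{"travel": [-0.0011, 0.0028, 0], "dr": [0, 0, 0]}, {"travel": [-0.0011, 0.0028, 0], "dr": [0, 0, 0]}, {"travel": [-0.0011, 0.0028, 0], "dr": [0, 0, 0]}, {"travel": [-0.0011, 0.0028, 0], "dr": [0, 0, 0]}, {"travel": [-0.0011, 0.0028, 0], "dr": [0, 0, 0]}, {"travel": [-0.0011, 0.0028, 0], "dr": [0, 0, 0]}, {"travel": [-0.0011, 0.0028, 0], "dr": [0, 0, 0]}, {"travel": [0, 0, 0], "dr": [0, 0, 0]}, {"travel": [0.002, -0.005, 0], "dr": [0, 0, 0]}, {"travel": [0.003, -0.007, 0], "dr": [0, 0, 0]}]'

```text
clock: 10.05
tcp_pos: [0.6242, -0.1118, 0.3036]
orientation: [-90.0, -0.1, -157.8]
ft_force: [0.8, -0.2, -0.4]
opening: -0.0002
```

```bash
python3 - <<'E'
from plan import *
rep(); theta(("side",)); rep()
q=env.get_state()["joint_pos"]
q=go(q,"lift",vert(.055,.285)); q=go(q,"over",(pose(80,[-.14,.05,.31],hd=10))); q=go(q,"c",pose(65,edge(1.05),hd=15))
print(delta(*vert(.06,.285))); 
print(delta(*pose(65,edge(1.05),hd=15)), delta(*pose(65,edge(1.05)+[-.06,0,.06],hd=15)))
E
```

```text
t 10.05 tcp [ 0.6242 -0.1118  0.3036] j [  9.2  20.2  -4.1  82.1   1.5  77.7 -62.8]
reader tcp [0.0509 0.0503 0.3036] phi 89.9 hd -54.4 F [ 0.52  0.66 -0.41]
side [320.5 108.7] 0.93 theta 1.425 res 1.3
t 10.15 tcp [ 0.6242 -0.1142  0.3032] j [  9.3  20.3  -4.   82.1   1.6  77.7 -62.8]
reader tcp [0.0531 0.0494 0.3032] phi 89.9 hd -47.6 F [ 0.07 -0.31  0.34]
lift [  9.  19.  -4.  77.   1.  84. -62.] err 0.0 0.0 minmarg 34
over [ -6.   6. -14.  93.  11.  79. -79.] err 0.0 0.0 minmarg 35
c [ -5.   7. -11. 105.  28.  61. -81.] err 0.0 0.0 minmarg 33
(array([ 0.0032, -0.0061,  0.0544]), array([ 0.13, -0.06,  0.3 ]))
(array([-0.0566,  0.1157, -0.0298]), array([-21.65, -12.46,  15.08])) (array([-0.0794,  0.1712,  0.0302]), array([-21.65, -12.46,  15.08]))
```

Request:
move_arm --increments '[{"travel": [0.0016, -0.003, 0.028], "dr": [0, 0, 0]}, {"travel": [0.0016, -0.003, 0.028], "dr": [0, 0, 0]}, {"travel": [-0.0165, 0.0355, 0], "dr": [-1, -1, 1]}, {"travel": [-0.0165, 0.0355, -0.003], "dr": [-5, -3, 3.2]}, {"travel": [-0.0165, 0.0355, -0.005], "dr": [-5.2, -3, 3.6]}, {"travel": [-0.0165, 0.0355, -0.008], "dr": [-5.2, -3, 3.6]}, {"travel": [-0.0165, 0.0355, -0.008], "dr": [-5.2, -2.5, 3.6]}, {"travel": [0, 0, 0], "dr": [0, 0, 0]}]'

```text
clock: 10.82
tcp_pos: [0.5407, 0.0697, 0.3335]
orientation: [-65.0, -0.1, -141.4]
ft_force: [0.4, 1.1, 0.1]
opening: 0.0003
```

```bash
python3 - <<'E'
from plan import *
rep(); theta(("side",)); rep()
for th in (1.1,1.05,1.0): print(delta(*pose(65,edge(th),hd=15)))
look("scene","s8",(160,100,360,250))
E
```

```text
t 10.8167 tcp [0.5407 0.0697 0.3335] j [ -9.6   3.4 -14.9 101.8  26.7  70.6 -83.8]
reader tcp [-0.1487  0.042   0.3335] phi 65.0 hd 16.1 F [-0.89  0.74  0.05]
side [317.9 112.8] 0.88 theta 1.33 res 1.2
t 10.9167 tcp [0.5438 0.0619 0.3351] j [ -9.2   3.5 -14.3 101.4  26.5  70.7 -83.5]
reader tcp [-0.1403  0.0419  0.3351] phi 65.2 hd 15.5 F [ 1.17 -0.55  0.36]
(array([ 0.0266, -0.067 , -0.0578]), array([-0.14, -0.12, -0.5 ]))
(array([ 0.0238, -0.0603, -0.0618]), array([-0.14, -0.12, -0.5 ]))
(array([ 0.0212, -0.0538, -0.066 ]), array([-0.14, -0.12, -0.5 ]))
```

View pics/s8.png

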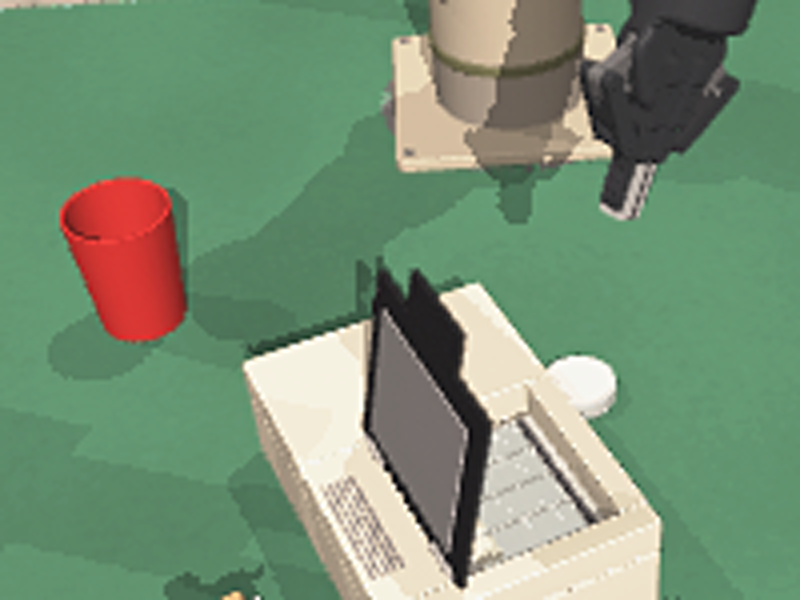

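Request:
move_arm --increments '[{"travel": [0.0026, -0.0067, -0.0083], "dr": [0, 0, 0]}, {"travel": [0.0026, -0.0067, -0.0083], "dr": [0, 0, 0]}, {"travel": [0.0026, -0.0067, -0.0083], "dr": [0, 0, -0.2]}, {"travel": [0.0026, -0.0067, -0.0083], "dr": [0, 0, -0.2]}, {"travel": [0.0026, -0.0067, -0.0083], "dr": [0, 0, 0]}, {"travel": [0.0026, -0.0067, -0.0083], "dr": [0, 0, 0]}, {"travel": [0.0026, -0.0067, -0.0083], "dr": [0, 0, 0]}, {"travel": [0.0028, -0.0067, -0.008], "dr": [0, 0, 0]}, {"travel": [0, 0, 0], "dr": [0, 0, 0]}]'

```text
clock: 11.72
tcp_pos: [0.5654, 0.0038, 0.2671]
orientation: [-65.2, -0.1, -143.0]
ft_force: [-0.9, -0.3, 0.1]
opening: -0.0002
```

```bash
python3 - <<'E'
from plan import *
rep(); theta(("side","scene")); rep()
for th in (1.1,1.05,1.0): print(delta(*pose(65,edge(th),hd=15)))
look("scene","s9",(160,100,360,250))
E
```

```text
t 11.7167 tcp [0.5654 0.0038 0.2671] j [ -5.6   7.3 -11.1 105.6  28.3  61.2 -82. ]
reader tcp [-0.0784  0.0399  0.2671] phi 65.2 hd 14.4 F [-0.08 -0.93  0.09]
side [315.3 112.7] 0.57 theta 1.33 res 3.8
scene [274.3 173.9] 0.75 theta 1.305 res 0.2
t 11.9167 tcp [0.5659 0.0064 0.2698] j [ -5.7   7.2 -11.3 105.5  28.3  61.3 -82. ]
reader tcp [-0.0806  0.0413  0.2698] phi 65.2 hd 15.0 F [ 0.47 -0.08  0.6 ]
(array([ 0.0045, -0.0116,  0.0075]), array([-0.17, -0.03,  0.14]))
(array([ 0.0017, -0.0049,  0.0036]), array([-0.17, -0.03,  0.14]))
(array([-0.0009,  0.0016, -0.0007]), array([-0.17, -0.03,  0.14]))
```

View pics/s9.png

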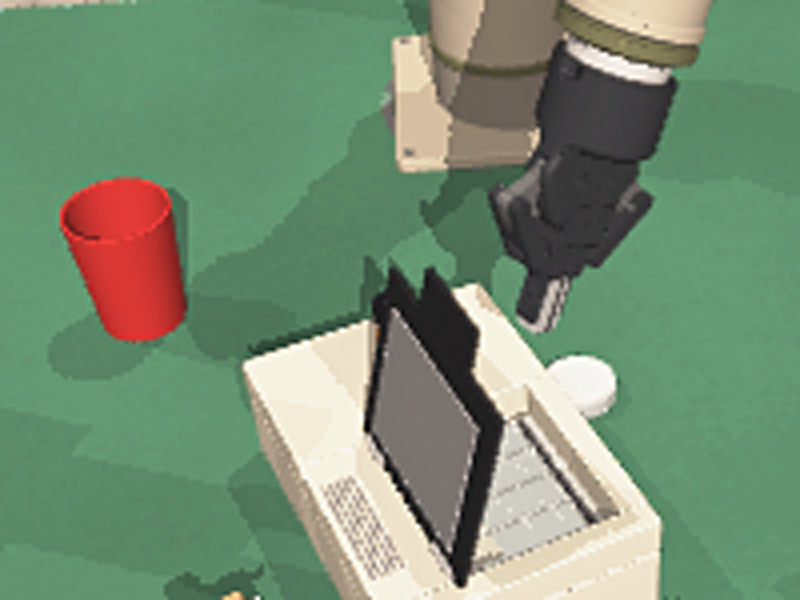

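Request:
move_arm --increments '[{"travel": [0, 0, 0], "dr": [0, 0, 0]}, {"travel": [0, 0, 0], "dr": [0, 0, 0]}, {"travel": [0, 0, 0], "dr": [0, 0, 0]}, {"travel": [0, 0, 0], "dr": [0, 0, 0]}, {"travel": [0, 0, 0], "dr": [0, 0, 0]}, {"travel": [0, 0, 0], "dr": [0, 0, 0]}, {"travel": [0, 0, 0], "dr": [0, 0, 0]}, {"travel": [0, 0, 0], "dr": [0, 0, 0]}, {"travel": [0, 0, 0], "dr": [0, 0, 0]}, {"travel": [0, 0, 0], "dr": [0, 0, 0]}]'

```text
clock: 12.8
tcp_pos: [0.5657, 0.0058, 0.2692]
orientation: [-65.2, 0.0, -142.8]
ft_force: [0.3, 0.2, 0.1]
opening: 0.0001
```

```bash
python3 - <<'E'
from plan import *
rep(); theta(("side","scene"))
look("scene","s10",(160,100,360,250)); rep()
E
```

```text
t 12.8 tcp [0.5657 0.0058 0.2692] j [ -5.6   7.2 -11.3 105.5  28.3  61.3 -82. ]
reader tcp [-0.0801  0.0409  0.2692] phi 65.2 hd 14.9 F [-0.08  0.4   0.09]
side [320.7 117.8] 0.68 theta 1.225 res 1.7
scene [280.2 172.1] 0.84 theta 1.21 res 1.2
t 13.05 tcp [0.5657 0.0058 0.2692] j [ -5.6   7.2 -11.3 105.5  28.3  61.3 -82. ]
reader tcp [-0.0801  0.0409  0.2692] phi 65.2 hd 14.9 F [-0.23 -0.26  0.25]
```

View pics/s10.png

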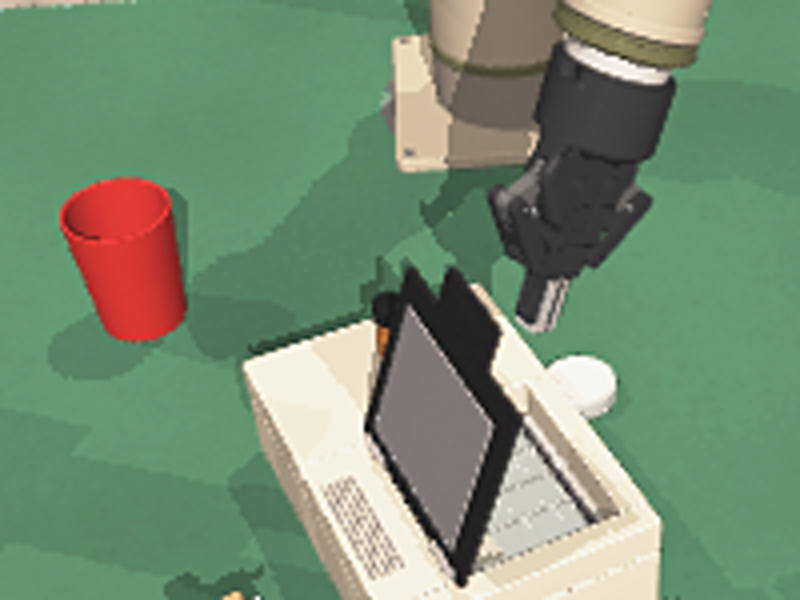

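Request:
move_arm --increments '[{"travel": [0, 0, 0], "dr": [0, 0, 0]}, {"travel": [0, 0, 0], "dr": [0, 0, 0]}, {"travel": [0, 0, 0], "dr": [0, 0, 0]}, {"travel": [0, 0, 0], "dr": [0, 0, 0]}, {"travel": [0, 0, 0], "dr": [0, 0, 0]}, {"travel": [0, 0, 0], "dr": [0, 0, 0]}, {"travel": [0, 0, 0], "dr": [0, 0, 0]}, {"travel": [0, 0, 0], "dr": [0, 0, 0]}, {"travel": [0, 0, 0], "dr": [0, 0, 0]}, {"travel": [0, 0, 0], "dr": [0, 0, 0]}]'

```text
clock: 13.88
tcp_pos: [0.5657, 0.0059, 0.2692]
orientation: [-65.2, 0.0, -142.8]
ft_force: [1.1, -0.3, 0.1]
opening: -0.0002
```

```bash
python3 - <<'E'
from plan import *
rep(); theta(("side","scene"))
look("scene","s11",(220,130,340,220)); rep()
E
```

```text
t 13.8833 tcp [0.5657 0.0059 0.2692] j [ -5.6   7.2 -11.3 105.5  28.3  61.3 -82. ]
reader tcp [-0.0802  0.0409  0.2692] phi 65.2 hd 14.9 F [0.67 0.88 0.14]
side [320.1 121. ] 0.78 theta 1.165 res 1.1
scene [286.  173.4] 0.84 theta 1.11 res 0.0
t 14.1333 tcp [0.5657 0.0059 0.2692] j [ -5.6   7.2 -11.3 105.5  28.3  61.3 -82. ]
reader tcp [-0.0801  0.0409  0.2692] phi 65.2 hd 14.9 F [0.05 0.55 0.07]
```

View pics/s11.png

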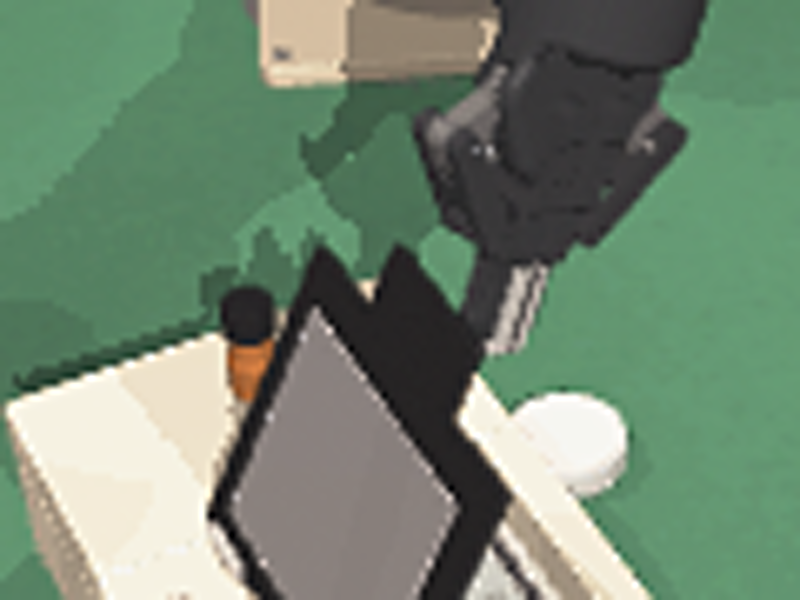

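Request:
move_arm --increments '[{"travel": [0, 0, 0], "dr": [0, 0, 0]}, {"travel": [0, 0, 0], "dr": [0, 0, 0]}, {"travel": [0, 0, 0], "dr": [0, 0, 0]}, {"travel": [0, 0, 0], "dr": [0, 0, 0]}, {"travel": [0, 0, 0], "dr": [0, 0, 0]}, {"travel": [0, 0, 0], "dr": [0, 0, 0]}]'

```text
clock: 14.63
tcp_pos: [0.5657, 0.0059, 0.2692]
orientation: [-65.2, 0.0, -142.8]
ft_force: [-0.1, 0.1, -0.6]
opening: -0.0002
```

```bash
python3 - <<'E'
from plan import *
rep(); theta(("side","scene"))
look("scene","s12",(220,130,340,220)); rep(); print(env.get_state()["wrist_torque"])
E
```

```text
t 14.6333 tcp [0.5657 0.0059 0.2692] j [ -5.6   7.2 -11.3 105.5  28.3  61.3 -82. ]
reader tcp [-0.0802  0.0409  0.2692] phi 65.2 hd 14.9 F [-0.09 -0.04 -0.56]
side [317.5 125.8] 0.88 theta 1.08 res 1.4
scene [287.7 174.5] 0.66 theta 1.075 res 0.9
t 14.8833 tcp [0.5657 0.006  0.2692] j [ -5.6   7.2 -11.3 105.5  28.3  61.3 -82. ]
reader tcp [-0.0803  0.0409  0.2692] phi 65.2 hd 14.9 F [-0.67  0.43  0.76]
[0.44421672 0.34232369 0.04214115]
```

View pics/s12.png

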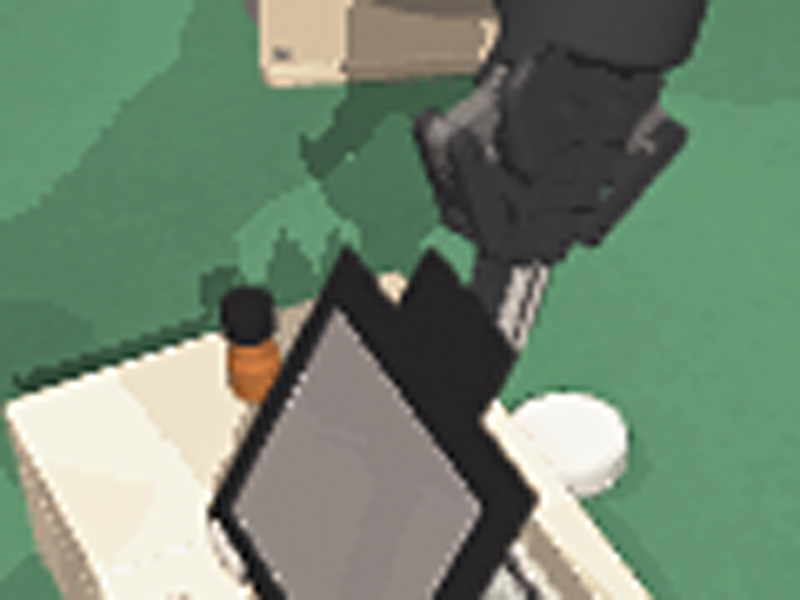

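Request:
move_arm --increments '[{"travel": [0, 0, 0], "dr": [0, 0, 0]}, {"travel": [0, 0, 0], "dr": [0, 0, 0]}, {"travel": [0, 0, 0], "dr": [0, 0, 0]}, {"travel": [0, 0, 0], "dr": [0, 0, 0]}, {"travel": [0, 0, 0], "dr": [0, 0, 0]}, {"travel": [0, 0, 0], "dr": [0, 0, 0]}, {"travel": [0, 0, 0], "dr": [0, 0, 0]}, {"travel": [0, 0, 0], "dr": [0, 0, 0]}]'

```text
clock: 15.55
tcp_pos: [0.5657, 0.0058, 0.2692]
orientation: [-65.2, 0.0, -142.8]
ft_force: [0.1, -0.2, -0.4]
opening: -0.0002
```

```bash
python3 - <<'E'
from plan import *
rep(); theta(("side","scene"))
look("scene","s13",(220,130,340,220)); rep(); print(env.get_state()["wrist_torque"])
E
```

```text
t 15.55 tcp [0.5657 0.0058 0.2692] j [ -5.6   7.2 -11.3 105.5  28.3  61.3 -82. ]
reader tcp [-0.0801  0.0409  0.2692] phi 65.2 hd 14.9 F [ 0.22 -0.01 -0.42]
side [314. 128.] 0.75 theta 1.04 res 4.8
scene [292.1 175.7] 0.86 theta 0.99 res 1.4
t 15.8 tcp [0.5657 0.0058 0.2692] j [ -5.6   7.2 -11.3 105.5  28.3  61.3 -82. ]
reader tcp [-0.0801  0.0409  0.2692] phi 65.2 hd 14.9 F [-0.29 -0.17 -0.75]
[0.42385405 0.33037169 0.04922922]
```

View pics/s13.png

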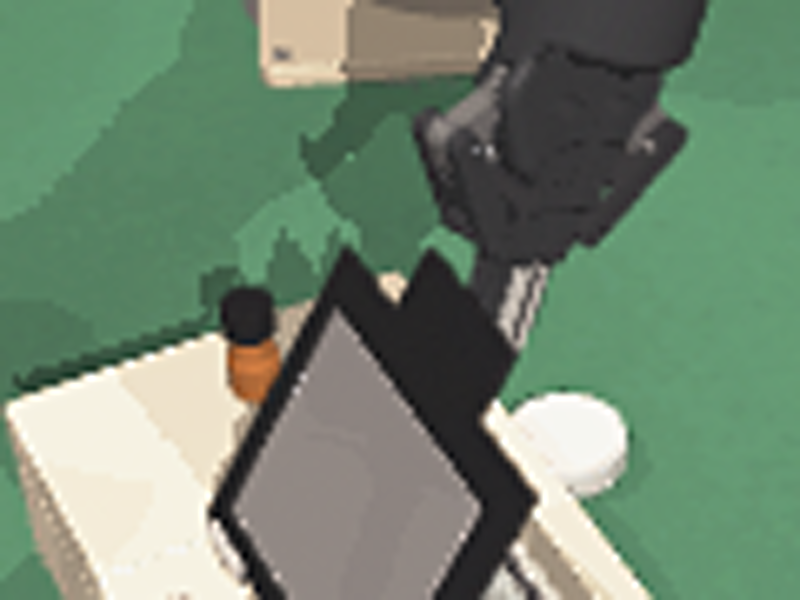

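```bash
cat > seg.py <<'E'
import sys; from plan import *
# usage: th0 th1 nseg rowsperseg [fromcur]
th0,th1=map(float,sys.argv[1:3]); ns,nr=map(int,sys.argv[3:5])
ph=lambda t:45+20*max(t,0)
T=lambda t:pose(ph(t),edge(max(t,0))+[0,0,.165*min(t,0)],hd=15)
x,Q,s=cur()
print("cur vs model th0:",delta(*T(th0))); rep()
ts=np.linspace(th0,th1,ns+1)
a=T(th0)
for t in ts[1:]:
    b=T(t); print("%.3f"%t,((b[0]-a[0])/nr).round(5),(Ro.from_matrix(b[1]@a[1].T).as_rotvec(degrees=True)/nr).round(3)); a=b
E
python3 seg.py 1.0 0.1 12 5
```

```text
cur vs model th0: (array([-0.0007,  0.0023, -0.0001]), array([-0.15, -0.08,  0.18]))
t 15.8 tcp [0.5657 0.0058 0.2692] j [ -5.6   7.2 -11.3 105.5  28.3  61.3 -82. ]
reader tcp [-0.0801  0.0409  0.2692] phi 65.2 hd 14.9 F [-0.29 -0.17 -0.75]
0.925 [-0.0009   0.00204 -0.0016 ] [-0.239 -0.182  0.   ]
0.850 [-0.00085  0.00193 -0.00175] [-0.239 -0.182  0.   ]
0.775 [-0.0008   0.00182 -0.0019 ] [-0.239 -0.182  0.   ]
0.700 [-0.00075  0.00169 -0.00203] [-0.239 -0.182  0.   ]
0.625 [-0.00069  0.00156 -0.00215] [-0.239 -0.182 -0.   ]
0.550 [-0.00063  0.00141 -0.00227] [-0.239 -0.182  0.   ]
0.475 [-0.00057  0.00126 -0.00237] [-0.239 -0.182 -0.   ]
0.400 [-0.0005   0.0011  -0.00246] [-0.239 -0.182 -0.   ]
0.325 [-0.00043  0.00094 -0.00254] [-0.239 -0.182 -0.   ]
0.250 [-0.00036  0.00077 -0.0026 ] [-0.239 -0.182  0.   ]
0.175 [-0.00029  0.0006  -0.00265] [-0.239 -0.182  0.   ]
0.100 [-0.00022  0.00043 -0.00269] [-0.239 -0.182 -0.   ]
```

Request:
move_arm --increments '[{"travel": [-0.0003, 0.0007, -0.0005], "dr": [-0.08, -0.06, 0]}, {"travel": [-0.0006, 0.00136, -0.00108], "dr": [-0.16, -0.12, 0]}, {"travel": [-0.0006, 0.00136, -0.00108], "dr": [-0.16, -0.12, 0]}, {"travel": [-0.0006, 0.00136, -0.00108], "dr": [-0.16, -0.12, 0]}, {"travel": [-0.0006, 0.00136, -0.00108], "dr": [-0.16, -0.12, 0]}, {"travel": [-0.0006, 0.00136, -0.00108], "dr": [-0.16, -0.12, 0]}, {"travel": [-0.0006, 0.0013, -0.0011], "dr": [-0.16, -0.12, 0]}, {"travel": [-0.0006, 0.0013, -0.0011], "dr": [-0.16, -0.12, 0]}, {"travel": [-0.0006, 0.0013, -0.0011], "dr": [-0.16, -0.12, 0]}, {"travel": [-0.0006, 0.0013, -0.0011], "dr": [-0.16, -0.12, 0]}]'

```text
clock: 16.63
tcp_pos: [0.5599, 0.0187, 0.2588]
orientation: [-63.2, 0.0, -142.8]
ft_force: [0.3, -0.3, 0.1]
opening: -0.0001
```

Request:
move_arm --increments '[{"travel": [-0.0006, 0.0013, -0.0012], "dr": [-0.16, -0.12, 0]}, {"travel": [-0.0006, 0.0013, -0.0012], "dr": [-0.16, -0.12, 0]}, {"travel": [-0.0006, 0.0013, -0.0012], "dr": [-0.16, -0.12, 0]}, {"travel": [-0.0006, 0.0013, -0.0012], "dr": [-0.16, -0.12, 0]}, {"travel": [-0.0006, 0.0013, -0.0012], "dr": [-0.16, -0.12, 0]}, {"travel": [-0.00055, 0.0012, -0.0013], "dr": [-0.16, -0.12, 0]}, {"travel": [-0.00055, 0.0012, -0.0013], "dr": [-0.16, -0.12, 0]}, {"travel": [-0.00055, 0.0012, -0.0013], "dr": [-0.16, -0.12, 0]}, {"travel": [-0.00055, 0.0012, -0.0013], "dr": [-0.16, -0.12, 0]}, {"travel": [-0.00055, 0.0012, -0.0013], "dr": [-0.16, -0.12, 0]}]'

```text
clock: 17.47
tcp_pos: [0.5542, 0.0312, 0.2463]
orientation: [-61.2, 0.0, -142.8]
ft_force: [-0.7, 0.5, 0.6]
opening: 0.0003
```

```bash
python3 - <<'E'
from plan import *
theta(("side","scene"))
look("scene","s14",(220,130,340,220)); rep(); print(env.get_state()["wrist_torque"])
for t in np.arange(.7,.95,.02):
    d=delta(*pose(45+20*t,edge(t),hd=15)); print(t.round(2),d[0],d[1])
E
```

```text
side [334.6 179.9] 0.66 theta 0.205 res 16.7
scene [298.7 176.8] 0.92 theta 0.855 res 0.7
t 17.7167 tcp [0.5543 0.0311 0.2464] j [ -9.1   7.6 -12.8 109.1  34.4  60.  -91.2]
reader tcp [-0.1078  0.0399  0.2464] phi 61.3 hd 14.8 F [0.53 0.21 0.8 ]
[ 0.52771581  0.34541314 -0.01287195]
0.7 [-0.0058  0.0145 -0.0137] [-1.81 -1.36  0.18]
0.72 [-0.0048  0.0123 -0.011 ] [-1.5  -1.12  0.18]
0.74 [-0.0038  0.01   -0.0082] [-1.18 -0.88  0.18]
0.76 [-0.0028  0.0077 -0.0056] [-0.86 -0.64  0.18]
0.78 [-0.0018  0.0054 -0.0029] [-0.54 -0.4   0.18]
0.8 [-0.0008  0.003  -0.0003] [-0.22 -0.15  0.18]
0.82 [0.0003 0.0006 0.0022] [0.1  0.09 0.18]
0.84 [ 0.0014 -0.0018  0.0047] [0.42 0.33 0.18]
0.86 [ 0.0025 -0.0043  0.0071] [0.73 0.57 0.18]
0.88 [ 0.0036 -0.0069  0.0095] [1.05 0.81 0.18]
0.9 [ 0.0048 -0.0095  0.0118] [1.37 1.06 0.18]
0.92 [ 0.0059 -0.0121  0.0141] [1.69 1.3  0.18]
0.94 [ 0.0071 -0.0148  0.0163] [2.01 1.54 0.18]
```

View pics/s14.png

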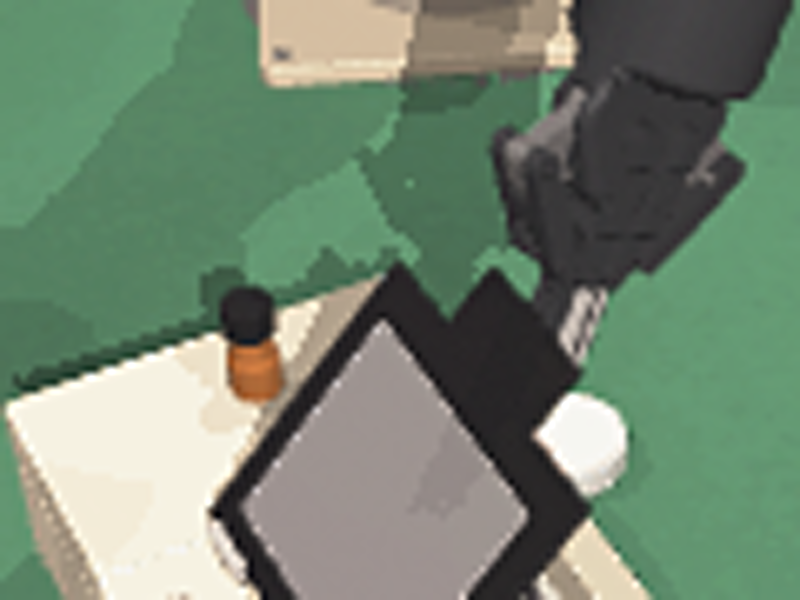

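```bash
python3 seg.py .8 .15 5 10
```

```text
cur vs model th0: (array([-0.0008,  0.003 , -0.0003]), array([-0.22, -0.15,  0.18]))
t 17.7167 tcp [0.5543 0.0311 0.2464] j [ -9.1   7.6 -12.8 109.1  34.4  60.  -91.2]
reader tcp [-0.1078  0.0399  0.2464] phi 61.3 hd 14.8 F [0.53 0.21 0.8 ]
0.670 [-0.00065  0.00146 -0.00176] [-0.207 -0.158  0.   ]
0.540 [-0.00056  0.00125 -0.00194] [-0.207 -0.158 -0.   ]
0.410 [-0.00046  0.00102 -0.00209] [-0.207 -0.158  0.   ]
0.280 [-0.00036  0.00078 -0.00221] [-0.207 -0.158 -0.   ]
0.150 [-0.00025  0.00053 -0.00229] [-0.207 -0.158  0.   ]
```

Request:
move_arm --increments '[{"travel": [-0.0004, 0.001, -0.001], "dr": [-0.2, -0.16, 0]}, {"travel": [-0.0007, 0.0016, -0.0017], "dr": [-0.2, -0.16, 0]}, {"travel": [-0.0007, 0.0016, -0.0017], "dr": [-0.2, -0.16, 0]}, {"travel": [-0.0007, 0.0016, -0.0017], "dr": [-0.2, -0.16, 0]}, {"travel": [-0.0007, 0.0016, -0.0017], "dr": [-0.2, -0.16, 0]}, {"travel": [-0.0007, 0.0015, -0.0018], "dr": [-0.2, -0.16, 0]}, {"travel": [-0.0007, 0.0015, -0.0018], "dr": [-0.2, -0.16, 0]}, {"travel": [-0.0007, 0.0015, -0.0018], "dr": [-0.2, -0.16, 0]}, {"travel": [-0.0006, 0.0015, -0.0018], "dr": [-0.2, -0.16, 0]}, {"travel": [-0.0006, 0.0015, -0.0018], "dr": [-0.2, -0.16, 0]}]'

```text
clock: 18.55
tcp_pos: [0.5477, 0.0461, 0.2294]
orientation: [-58.7, 0.1, -142.8]
ft_force: [0.1, 0.6, -0.5]
opening: 0.0003
```

Request:
move_arm --increments '[{"travel": [-0.0006, 0.0013, -0.0019], "dr": [-0.2, -0.16, 0]}, {"travel": [-0.0006, 0.0013, -0.0019], "dr": [-0.2, -0.16, 0]}, {"travel": [-0.0006, 0.0013, -0.0019], "dr": [-0.2, -0.16, 0]}, {"travel": [-0.0006, 0.0013, -0.0019], "dr": [-0.2, -0.16, 0]}, {"travel": [-0.0006, 0.0013, -0.0019], "dr": [-0.2, -0.16, 0]}, {"travel": [-0.0005, 0.0012, -0.002], "dr": [-0.2, -0.16, 0]}, {"travel": [-0.0005, 0.0012, -0.002], "dr": [-0.2, -0.16, 0]}, {"travel": [-0.0005, 0.0012, -0.002], "dr": [-0.2, -0.16, 0]}, {"travel": [-0.0005, 0.0012, -0.002], "dr": [-0.2, -0.16, 0]}, {"travel": [-0.0005, 0.0012, -0.002], "dr": [-0.2, -0.16, 0]}]'

```text
clock: 19.38
tcp_pos: [0.5422, 0.0587, 0.2099]
orientation: [-56.1, 0.1, -142.8]
ft_force: [-0.4, 1.0, -0.5]
opening: -0.0002
```

```bash
python3 - <<'E'
from plan import *
theta(("side","scene"))
look("scene","s15",(220,130,340,220)); look("side","sd15",(260,90,400,195)); print(env.get_state()["wrist_torque"])
E
python3 seg.py .54 .10 4 10
```

```text
side [319.  157.6] 0.71 theta 0.57 res 0.7
scene [311.2 185.9] 0.74 theta 0.49 res 1.1
[ 0.61698065  0.45373938 -0.00623028]
cur vs model th0: (array([-0.0008,  0.0028, -0.0012]), array([-0.37, -0.09,  0.18]))
t 19.6833 tcp [0.5423 0.0584 0.2102] j [ -13.6    9.9  -14.4  113.1   42.9   59.1 -104. ]
reader tcp [-0.1377  0.0392  0.2102] phi 56.1 hd 15.0 F [-1.48 -0.61  0.48]
0.430 [-0.0004   0.00088 -0.00176] [-0.175 -0.133  0.   ]
0.320 [-0.00033  0.00071 -0.00185] [-0.175 -0.133 -0.   ]
0.210 [-0.00025  0.00053 -0.00192] [-0.175 -0.133 -0.   ]
0.100 [-0.00017  0.00034 -0.00196] [-0.175 -0.133 -0.   ]
```

View pics/s15.png

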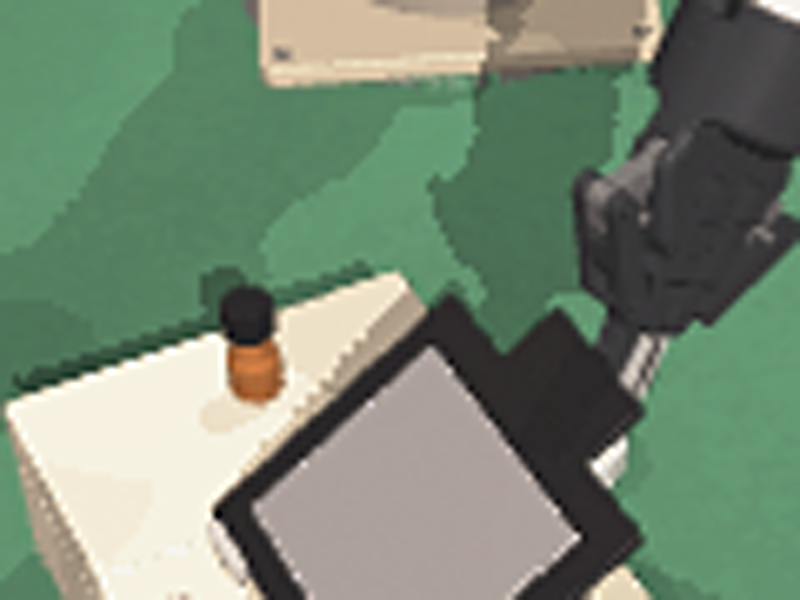

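View pics/sd15.png

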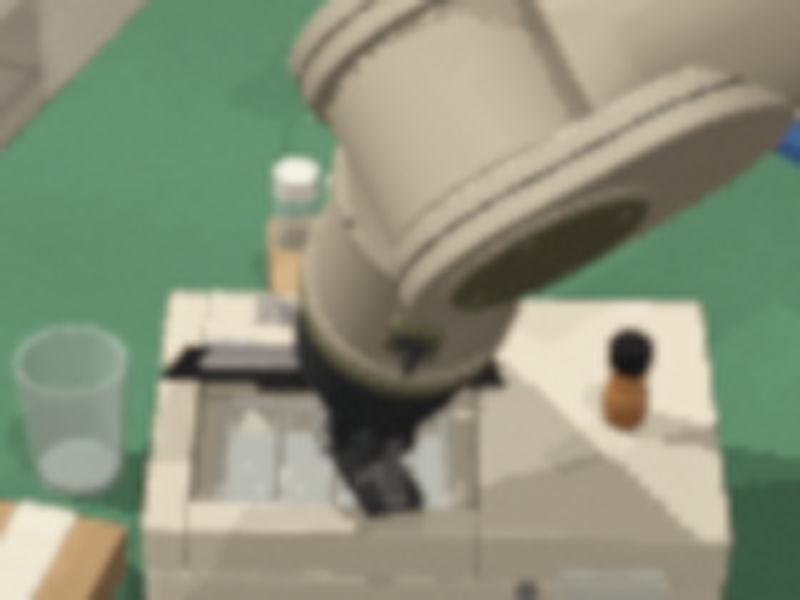

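Request:
move_arm --increments '[{"travel": [-0.0004, 0.001, -0.001], "dr": [-0.18, -0.13, 0]}, {"travel": [-0.0004, 0.001, -0.0018], "dr": [-0.18, -0.13, 0]}, {"travel": [-0.0004, 0.001, -0.0018], "dr": [-0.18, -0.13, 0]}, {"travel": [-0.0004, 0.001, -0.0018], "dr": [-0.18, -0.13, 0]}, {"travel": [-0.0004, 0.001, -0.0018], "dr": [-0.18, -0.13, 0]}, {"travel": [-0.0004, 0.001, -0.0018], "dr": [-0.18, -0.13, 0]}, {"travel": [-0.0004, 0.001, -0.0018], "dr": [-0.18, -0.13, 0]}, {"travel": [-0.0004, 0.001, -0.0018], "dr": [-0.18, -0.13, 0]}, {"travel": [-0.0004, 0.001, -0.0018], "dr": [-0.18, -0.13, 0]}, {"travel": [-0.0004, 0.001, -0.0018], "dr": [-0.18, -0.13, 0]}]'

```text
clock: 20.52
tcp_pos: [0.5382, 0.0686, 0.1927]
orientation: [-53.9, 0.1, -142.8]
ft_force: [0.3, -0.3, 0.1]
opening: 0.0002
```

Request:
move_arm --increments '[{"travel": [-0.0004, 0.0008, -0.0019], "dr": [-0.18, -0.13, 0]}, {"travel": [-0.0004, 0.0008, -0.0019], "dr": [-0.18, -0.13, 0]}, {"travel": [-0.0004, 0.0008, -0.0019], "dr": [-0.18, -0.13, 0]}, {"travel": [-0.0004, 0.0008, -0.0019], "dr": [-0.18, -0.13, 0]}, {"travel": [-0.0004, 0.0008, -0.0019], "dr": [-0.18, -0.13, 0]}, {"travel": [-0.0004, 0.0008, -0.0019], "dr": [-0.18, -0.13, 0]}, {"travel": [-0.0004, 0.0008, -0.0019], "dr": [-0.18, -0.13, 0]}, {"travel": [-0.0004, 0.0008, -0.0019], "dr": [-0.18, -0.13, 0]}, {"travel": [-0.0004, 0.0008, -0.0019], "dr": [-0.18, -0.13, 0]}, {"travel": [-0.0004, 0.0008, -0.0019], "dr": [-0.18, -0.13, 0]}]'

```text
clock: 21.35
tcp_pos: [0.5342, 0.0765, 0.1737]
orientation: [-51.7, 0.0, -142.8]
ft_force: [0.8, -0.5, -0.9]
opening: 0.0001
```

```bash
python3 - <<'E'
from plan import *
theta(("scene",))
look("scene","s16",(220,130,340,220)); print(env.get_state()["wrist_torque"])
x,Q,s=cur(); print("tip reader",A.T@(x+.0726*Q[:,1]-[p[0],p[1],0]))
E
python3 seg.py .32 .06 2 10;  python3 seg.py .06 0 1 10
```

```text
scene [317.1 192.7] 0.74 theta 0.27 res 0.7
[0.69407623 0.43941702 0.01231032]
tip reader [-0.1141353   0.05015237  0.11667932]
cur vs model th0: (array([ 0.0001,  0.0005, -0.0008]), array([-0.26, -0.18,  0.14]))
t 21.5 tcp [0.5341 0.0766 0.1737] j [ -17.6   13.6  -15.   115.7   50.5   59.3 -115.1]
reader tcp [-0.1576  0.0386  0.1737] phi 51.7 hd 14.9 F [-1.5  -1.21 -0.27]
0.190 [-0.00029  0.00061 -0.00227] [-0.207 -0.158 -0.   ]
0.060 [-0.00018  0.00035 -0.00233] [-0.207 -0.158  0.   ]
cur vs model th0: (array([-0.0045,  0.0101, -0.0468]), array([-4.4 , -3.32,  0.14]))
t 21.5 tcp [0.5341 0.0766 0.1737] j [ -17.6   13.6  -15.   115.7   50.5   59.3 -115.1]
reader tcp [-0.1576  0.0386  0.1737] phi 51.7 hd 14.9 F [-1.5  -1.21 -0.27]
0.000 [-4.00e-05  7.00e-05 -1.09e-03] [-0.095 -0.073  0.   ]
```

View pics/s16.png

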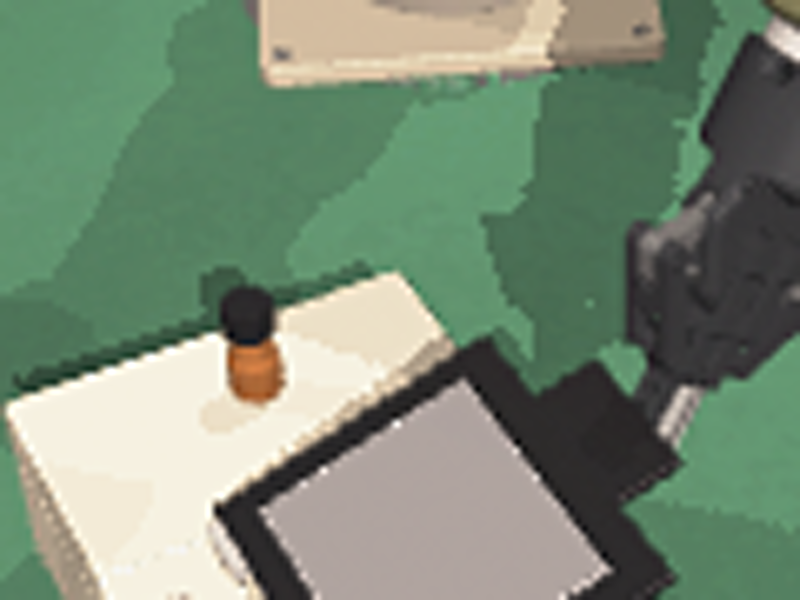

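Request:
move_arm --increments '[{"travel": [-0.0002, 0.0005, -0.0012], "dr": [-0.16, -0.12, 0]}, {"travel": [-0.0002, 0.0005, -0.0017], "dr": [-0.16, -0.12, 0]}, {"travel": [-0.0002, 0.0005, -0.0017], "dr": [-0.16, -0.12, 0]}, {"travel": [-0.0002, 0.0005, -0.0017], "dr": [-0.16, -0.12, 0]}, {"travel": [-0.0002, 0.0005, -0.0017], "dr": [-0.16, -0.12, 0]}, {"travel": [-0.0002, 0.0005, -0.0017], "dr": [-0.16, -0.12, 0]}, {"travel": [-0.0002, 0.0005, -0.0017], "dr": [-0.16, -0.12, 0]}, {"travel": [-0.0002, 0.0005, -0.0017], "dr": [-0.16, -0.12, 0]}, {"travel": [-0.0002, 0.0005, -0.0017], "dr": [-0.16, -0.12, 0]}, {"travel": [-0.0002, 0.0005, -0.0017], "dr": [-0.16, -0.12, 0]}]'

```text
clock: 22.33
tcp_pos: [0.5323, 0.0815, 0.1573]
orientation: [-49.7, 0.0, -142.8]
ft_force: [-0.3, -0.2, -0.2]
opening: 0.0001
```

Request:
move_arm --increments '[{"travel": [-0.0002, 0.0003, -0.0013], "dr": [-0.13, -0.1, 0]}, {"travel": [-0.0002, 0.0003, -0.0013], "dr": [-0.13, -0.1, 0]}, {"travel": [-0.0002, 0.0003, -0.0013], "dr": [-0.13, -0.1, 0]}, {"travel": [-0.0002, 0.0003, -0.0013], "dr": [-0.13, -0.1, 0]}, {"travel": [-0.0002, 0.0003, -0.0013], "dr": [-0.13, -0.1, 0]}, {"travel": [-0.0001, 0.0003, -0.0013], "dr": [-0.13, -0.1, 0]}, {"travel": [-0.0001, 0.0003, -0.0013], "dr": [-0.13, -0.1, 0]}, {"travel": [-0.0001, 0.0003, -0.0013], "dr": [-0.13, -0.1, 0]}, {"travel": [-0.0001, 0.0003, -0.0013], "dr": [-0.13, -0.1, 0]}, {"travel": [-0.0001, 0.0003, -0.0013], "dr": [-0.13, -0.1, 0]}]'

```text
clock: 23.17
tcp_pos: [0.5307, 0.0845, 0.1443]
orientation: [-48.0, 0.0, -142.8]
ft_force: [-0.0, 0.8, -0.7]
opening: -0.0003
```

```bash
python3 - <<'E'
from plan import *
theta(("scene",))
look("scene","s17",(220,130,340,220)); print(env.get_state()["wrist_torque"])
x,Q,s=cur(); print("tip reader",A.T@(x+.0726*Q[:,1]-[p[0],p[1],0]))
E
python3 seg.py .14 0 1 10
```

```text
scene [319.6 198.3] 0.79 theta 0.125 res 1.7
[0.71442633 0.45090956 0.0330245 ]
tip reader [-0.11937495  0.05090669  0.09023211]
cur vs model th0: (array([-0.0001,  0.0003, -0.003 ]), array([-0.24, -0.14,  0.15]))
t 23.3167 tcp [0.5307 0.0846 0.1442] j [ -20.5   17.3  -14.8  117.3   56.6   59.9 -123.6]
reader tcp [-0.1663  0.0384  0.1442] phi 48.1 hd 14.9 F [-0.68  0.41 -1.5 ]
0.000 [-0.00014  0.00025 -0.00252] [-0.223 -0.17   0.   ]
```

View pics/s17.png

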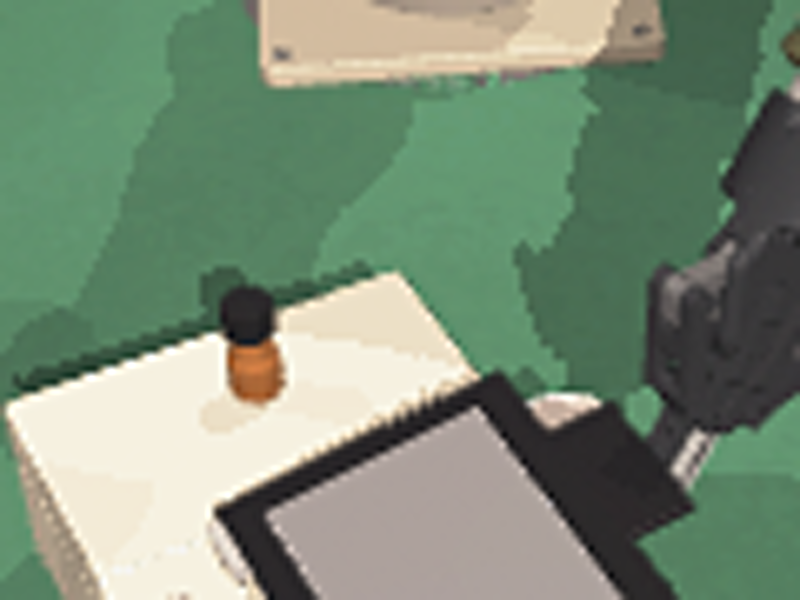

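Request:
move_arm --increments '[{"travel": [-0.0001, 0.0001, -0.001], "dr": [-0.09, -0.07, 0]}, {"travel": [-0.0001, 0.0001, -0.001], "dr": [-0.09, -0.07, 0]}, {"travel": [-0.0001, 0.0001, -0.001], "dr": [-0.09, -0.07, 0]}, {"travel": [-0.0001, 0.0001, -0.001], "dr": [-0.09, -0.07, 0]}, {"travel": [-0.0001, 0.0001, -0.001], "dr": [-0.09, -0.07, 0]}, {"travel": [0, 0.0001, -0.001], "dr": [-0.09, -0.07, 0]}, {"travel": [0, 0.0001, -0.001], "dr": [-0.09, -0.07, 0]}, {"travel": [0, 0.0001, -0.001], "dr": [-0.09, -0.07, 0]}, {"travel": [0, 0.0001, -0.001], "dr": [-0.09, -0.07, 0]}, {"travel": [0, 0.0001, -0.001], "dr": [-0.09, -0.07, 0]}]'

```text
clock: 24.15
tcp_pos: [0.5302, 0.0856, 0.1343]
orientation: [-46.9, 0.1, -142.8]
ft_force: [-1.7, 1.7, -0.8]
opening: -0.0002
```

Request:
move_arm --increments '[{"travel": [0, 0.0001, -0.0007], "dr": [-0.06, -0.05, 0]}, {"travel": [0, 0.0001, -0.0007], "dr": [-0.06, -0.05, 0]}, {"travel": [0, 0.0001, -0.0007], "dr": [-0.06, -0.05, 0]}, {"travel": [0, 0.0001, -0.0007], "dr": [-0.06, -0.05, 0]}, {"travel": [0, 0.0001, -0.0007], "dr": [-0.06, -0.05, 0]}, {"travel": [0, 0.0001, -0.0007], "dr": [-0.06, -0.05, 0]}, {"travel": [0, 0.0001, -0.0007], "dr": [-0.06, -0.05, 0]}, {"travel": [0, 0.0001, -0.0007], "dr": [-0.06, -0.05, 0]}, {"travel": [0, 0.0001, -0.0007], "dr": [-0.06, -0.05, 0]}, {"travel": [0, 0.0001, -0.0007], "dr": [-0.06, -0.05, 0]}]'

```text
clock: 24.98
tcp_pos: [0.5302, 0.0864, 0.1273]
orientation: [-46.1, 0.1, -142.8]
ft_force: [-2.1, 2.1, 0.5]
opening: 0.0001
```

```bash
python3 - <<'E'
from plan import *
theta(("scene",))
look("scene","s18",(220,130,340,220)); print(env.get_state()["wrist_torque"])
x,Q,s=cur(); print("tip reader",A.T@(x+.0726*Q[:,1]-[p[0],p[1],0]))
E
python3 seg.py .03 0 1 10
```

```text
scene [315.2 202.2] 0.77 theta 0.04 res 3.0
[ 0.88131886  0.86887484 -0.18992947]
tip reader [-0.1195152   0.05161771  0.07496388]
cur vs model th0: (array([-0.0009,  0.0007, -0.0059]), array([-0.48, -0.27,  0.17]))
t 25.1333 tcp [0.5302 0.0864 0.1273] j [ -21.9   19.6  -14.4  117.9   59.8   60.2 -128. ]
reader tcp [-0.1681  0.0387  0.1273] phi 46.1 hd 14.9 F [-2.09 -2.42 -0.95]
0.000 [-2.0e-05  3.0e-05 -5.4e-04] [-0.048 -0.036  0.   ]
```

View pics/s18.png

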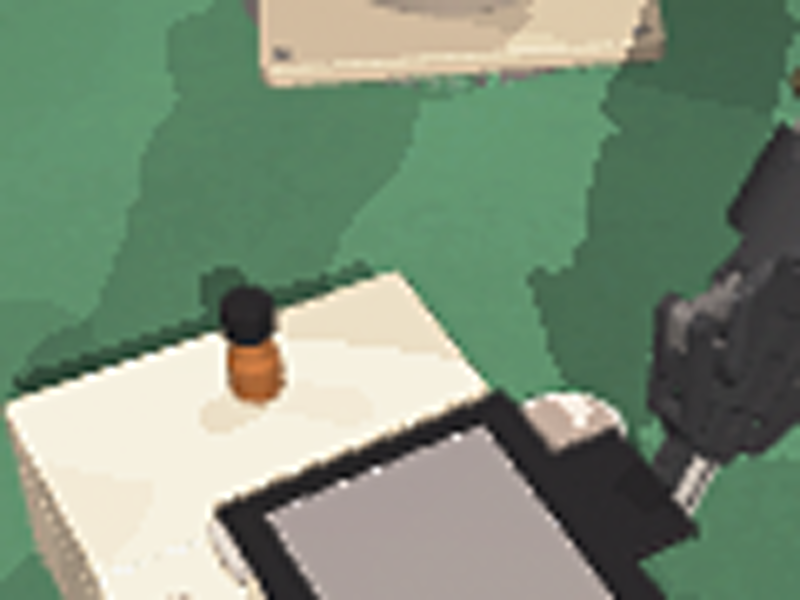

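Request:
move_arm --increments '[{"travel": [0, 0, 0], "dr": [0, 0, 0]}, {"travel": [0, 0, 0], "dr": [0, 0, 0]}]'

```text
clock: 25.3
tcp_pos: [0.5302, 0.0864, 0.1274]
orientation: [-46.1, 0.1, -142.8]
ft_force: [-1.8, 1.0, -1.1]
opening: 0.0001
```

```bash
python3 - <<'E'
from plan import *
for k in range(4):
    s=env.get_state(); print(s["clock"],(A.T@s["ft_force"]).round(2),(A.T@s["wrist_torque"]).round(3))
    look(["scene","side","wrist","scene"][k],["s19","sd19","w19","s19b"][k],[(260,150,360,225),(260,90,400,195),None,None][k])
E
```

```text
25.3 [-1.59 -1.28 -1.08] [-0.468  1.164 -0.227]
25.35 [-2.   -1.44 -0.54] [-0.526  1.146 -0.232]
25.4 [-2.82 -1.38 -1.11] [-0.518  1.134 -0.203]
25.45 [-2.39 -2.13 -0.68] [-0.489  1.106 -0.282]
```

View pics/w19.png

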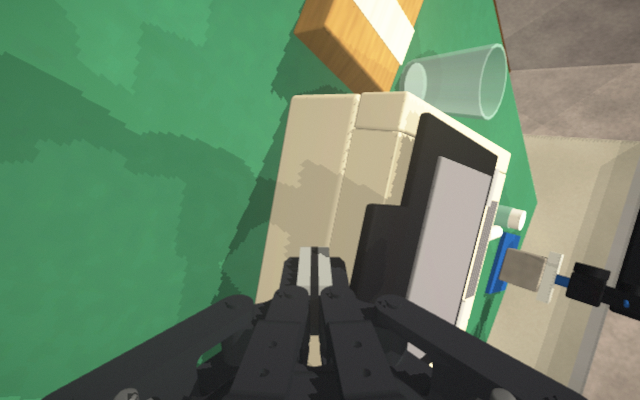

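View pics/sd19.png

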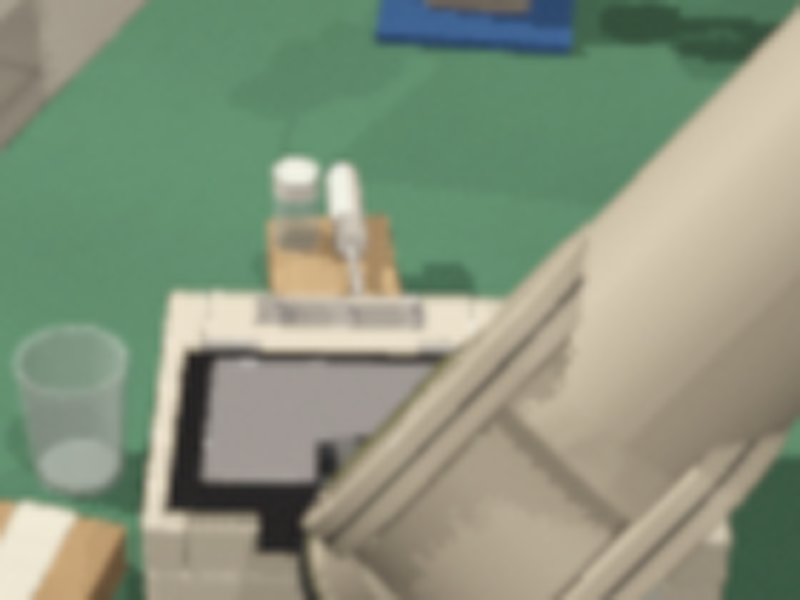

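View pics/s19.png

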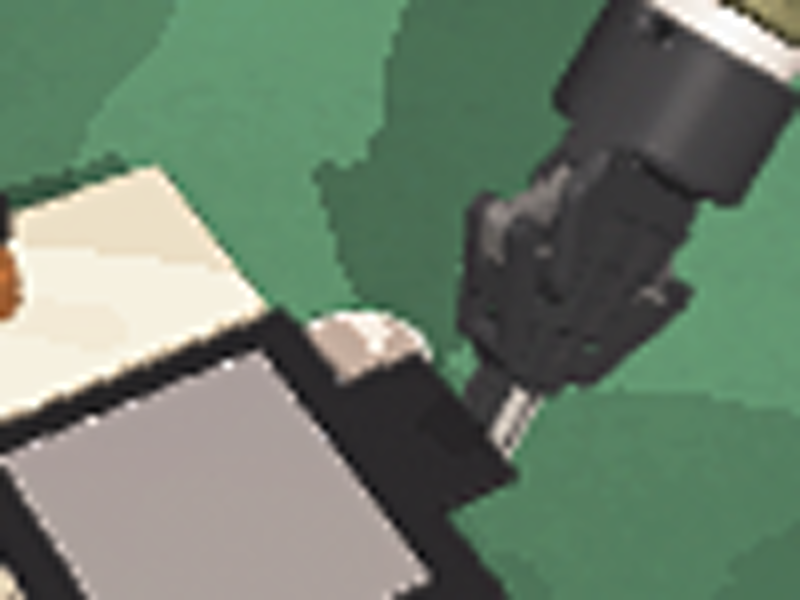

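Request:
move_arm --increments '[{"travel": [-0.0002, 0.0001, -0.0004], "dr": [0, 0, 0]}, {"travel": [-0.0002, 0.0001, -0.0005], "dr": [0, 0, 0]}, {"travel": [-0.0002, 0.0001, -0.0005], "dr": [0, 0, 0]}, {"travel": [-0.0001, 0, -0.0005], "dr": [0, 0, 0]}, {"travel": [0, 0, -0.0005], "dr": [0, 0, 0]}, {"travel": [0, 0, -0.0005], "dr": [0, 0, 0]}]'

```text
clock: 26.0
tcp_pos: [0.5297, 0.0867, 0.1245]
orientation: [-46.1, 0.1, -142.8]
ft_force: [-0.1, 1.3, -0.8]
opening: 0.0
```

```bash
python3 - <<'E'
from plan import *
theta(("scene",))
for k in range(2):
    s=env.get_state(); print(s["clock"],s["tcp_pos"],(A.T@s["ft_force"]).round(2),(A.T@s["wrist_torque"]).round(3))
    look(["scene","scene"][k],["s20","s20b"][k],(220,130,340,220))
E
```

```text
scene [317.6 202.6] 0.96 theta 0.03 res 0.6
26.1 [0.5296567  0.08673779 0.12449069] [-0.34  0.39 -0.89] [-0.178  0.942  0.092]
26.15 [0.5296348  0.0867789  0.12452066] [-0.61  1.95 -0.71] [-0.175  0.917  0.073]
```

View pics/s20.png

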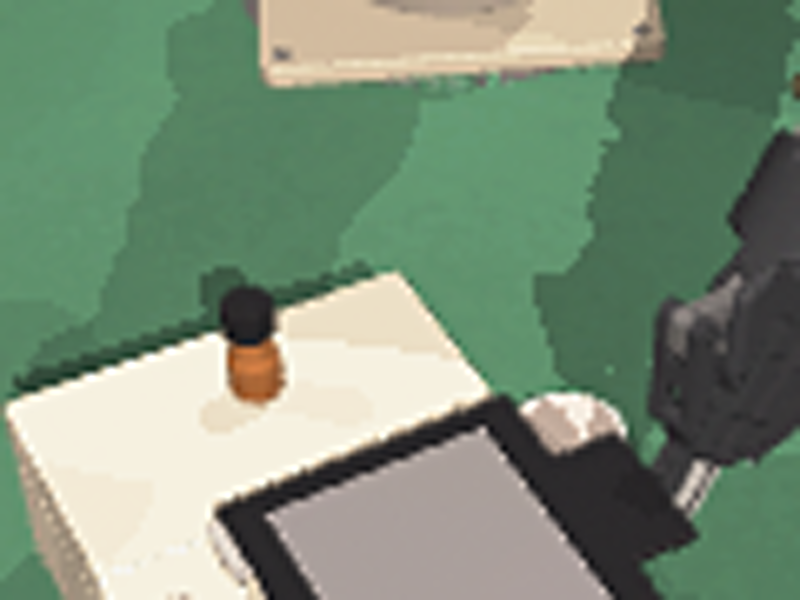

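Request:
move_arm --increments '[{"travel": [0, 0, -0.0004], "dr": [0, 0, 0]}, {"travel": [0, 0, -0.0004], "dr": [0, 0, 0]}, {"travel": [0, 0, -0.0004], "dr": [0, 0, 0]}, {"travel": [0, 0, -0.0004], "dr": [0, 0, 0]}, {"travel": [0, 0, -0.0004], "dr": [0, 0, 0]}, {"travel": [0, 0, -0.0004], "dr": [0, 0, 0]}]'

```text
clock: 26.7
tcp_pos: [0.5296, 0.0868, 0.1221]
orientation: [-46.1, 0.1, -142.8]
ft_force: [0.1, 1.0, -1.8]
opening: -0.0001
```

```bash
cat > q.py <<'E'
from plan import *
for k in range(2):
    s=env.get_state(); print(s["clock"],s["tcp_pos"],(A.T@s["ft_force"]).round(2),(A.T@s["wrist_torque"]).round(3)); env.grab_frame("scene")
E
python3 q.py
```

```text
26.7 [0.52959232 0.08678759 0.1220856 ] [-0.92  0.44 -1.78] [-0.142  0.935  0.097]
26.75 [0.52953548 0.0868017  0.12200025] [-0.63  1.65 -0.75] [-0.19   0.942  0.13 ]
```

Request:
move_arm --increments '[{"travel": [0, 0, -0.0004], "dr": [0, 0, 0]}, {"travel": [0, 0, -0.0004], "dr": [0, 0, 0]}, {"travel": [0, 0, -0.0004], "dr": [0, 0, 0]}, {"travel": [0, 0, -0.0003], "dr": [0, 0, 0]}, {"travel": [0, 0, -0.0003], "dr": [0, 0, 0]}, {"travel": [0, 0, -0.0003], "dr": [0, 0, 0]}]'

```text
clock: 27.3
tcp_pos: [0.5296, 0.0868, 0.1199]
orientation: [-46.1, 0.1, -142.8]
ft_force: [0.9, -0.0, -1.4]
opening: -0.0001
```

```bash
python3 q.py
```

```text
27.3 [0.52955245 0.08677026 0.11994704] [ 0.38  0.85 -1.39] [-0.176  0.875  0.087]
27.35 [0.52954933 0.08676976 0.11993459] [-0.09  1.71 -1.2 ] [-0.128  0.881  0.131]
```

Request:
move_arm --increments '[{"travel": [0, 0, -0.0003], "dr": [0, 0, 0]}, {"travel": [0, 0, -0.0003], "dr": [0, 0, 0]}, {"travel": [0, 0, -0.0003], "dr": [0, 0, 0]}, {"travel": [0, 0, -0.0003], "dr": [0, 0, 0]}, {"travel": [0, 0, -0.0003], "dr": [0, 0, 0]}, {"travel": [0, 0, -0.0003], "dr": [0, 0, 0]}, {"travel": [0, 0, -0.0003], "dr": [0, 0, 0]}, {"travel": [0, 0, -0.0003], "dr": [0, 0, 0]}]'

```text
clock: 28.07
tcp_pos: [0.5296, 0.0866, 0.1176]
orientation: [-46.1, 0.1, -142.8]
ft_force: [-0.1, 0.2, -0.9]
opening: 0.0001
```

```bash
python3 q.py
```

```text
28.0667 [0.52955938 0.08659176 0.11764147] [-0.17  0.01 -0.86] [-0.158  0.761  0.048]
28.1167 [0.52954043 0.08656331 0.11756866] [-0.21  0.06 -0.2 ] [-0.197  0.732  0.025]
```

Request:
move_arm --increments '[{"travel": [0, 0, -0.0003], "dr": [0, 0, 0]}, {"travel": [0, 0, -0.0003], "dr": [0, 0, 0]}, {"travel": [0, 0, -0.0003], "dr": [0, 0, 0]}, {"travel": [0, 0, -0.0003], "dr": [0, 0, 0]}, {"travel": [0, 0, -0.0003], "dr": [0, 0, 0]}, {"travel": [0, 0, -0.0003], "dr": [0, 0, 0]}]'

```text
clock: 28.67
tcp_pos: [0.5296, 0.0868, 0.1158]
orientation: [-46.1, 0.1, -142.8]
ft_force: [0.8, 0.5, -0.1]
opening: 0.0
```

```bash
python3 q.py
```

```text
28.6667 [0.52955087 0.08677966 0.11580733] [-0.19  0.91 -0.06] [-0.164  0.724 -0.027]
28.7167 [0.5295446  0.08674362 0.11572417] [-0.57  0.43 -0.26] [-0.199  0.73  -0.091]
```

Request:
move_arm --increments '[{"travel": [0, 0, -0.0003], "dr": [0, 0, 0]}, {"travel": [0, 0, -0.0003], "dr": [0, 0, 0]}, {"travel": [0, 0, -0.0003], "dr": [0, 0, 0]}, {"travel": [0, 0, -0.0003], "dr": [0, 0, 0]}, {"travel": [0, 0, -0.0003], "dr": [0, 0, 0]}, {"travel": [0, 0, -0.0003], "dr": [0, 0, 0]}, {"travel": [0, 0, -0.0003], "dr": [0, 0, 0]}, {"travel": [0, 0, -0.0003], "dr": [0, 0, 0]}]'

```text
clock: 29.43
tcp_pos: [0.5295, 0.0867, 0.1134]
orientation: [-46.1, 0.1, -142.8]
ft_force: [-0.3, -0.4, 0.7]
opening: 0.0
```

```bash
python3 q.py; python3 -c "
from plan import *
theta(('scene',)); look('scene','s21',(220,130,340,220)); look('side','sd21',(260,90,400,195))"
```

```text
29.4333 [0.52954588 0.08674983 0.11338052] [ 0.24 -0.39  0.75] [-0.234  0.704 -0.04 ]
29.4833 [0.52953252 0.08672484 0.11333344] [ 0.44 -0.33  0.17] [-0.151  0.769 -0.059]
scene [317.8 205.4] 0.85 theta 0.0 res 1.7
```

View pics/s21.png

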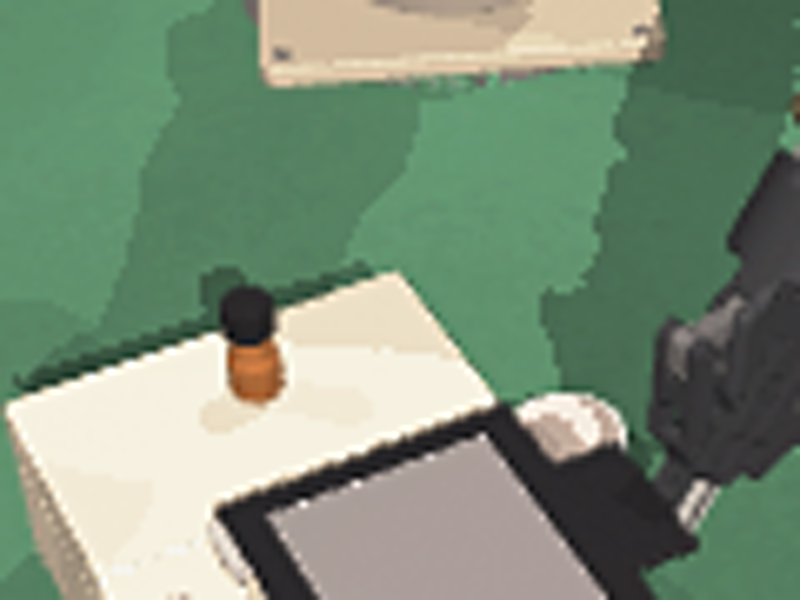

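View pics/sd21.png

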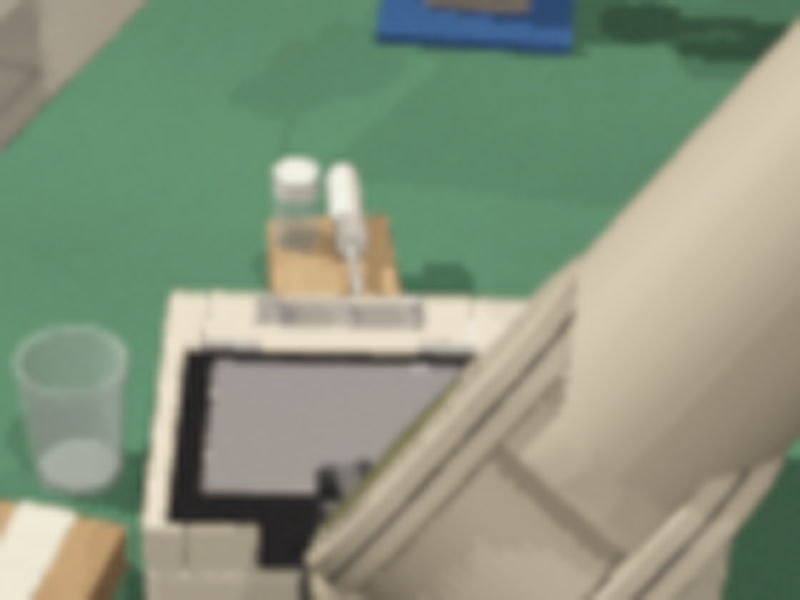

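Request:
move_arm --increments '[{"travel": [0, 0, -0.0003], "dr": [0, 0, 0]}, {"travel": [0, 0, -0.0003], "dr": [0, 0, 0]}, {"travel": [0, 0, -0.0003], "dr": [0, 0, 0]}, {"travel": [0, 0, -0.0003], "dr": [0, 0, 0]}, {"travel": [0, 0, -0.0003], "dr": [0, 0, 0]}, {"travel": [0, 0, -0.0003], "dr": [0, 0, 0]}, {"travel": [0, 0, -0.0003], "dr": [0, 0, 0]}, {"travel": [0, 0, -0.0003], "dr": [0, 0, 0]}]'

```text
clock: 30.4
tcp_pos: [0.5296, 0.0867, 0.111]
orientation: [-46.1, 0.1, -142.8]
ft_force: [0.2, 0.0, 0.3]
opening: 0.0001
```

```bash
python3 q.py; python3 -c "
from plan import *
theta(('scene',)); look('scene','s22',(220,130,340,220)); look('side','sd22',(260,90,400,195))
import cv2
for a,b in (('s21','s22'),('sd21','sd22')):
    A_=cv2.imread(f'pics/{a}.png').astype(int);B_=cv2.imread(f'pics/{b}.png').astype(int)
    d=abs(A_-B_).max(2); 
    if a=='s21': print('plate region',d[380:600,200:620].mean().round(2))
    else: print('plate',d[340:520,150:310].mean().round(2))
A_=cv2.imread('pics/s20.png').astype(int);B_=cv2.imread('pics/s21.png').astype(int); print('s20-21',abs(A_-B_).max(2)[380:600,200:620].mean())
"
```

```text
30.4 [0.52955844 0.08674715 0.11097135] [0.04 0.17 0.33] [-0.214  0.766 -0.   ]
30.45 [0.52955477 0.08676075 0.11094848] [ 0.27 -0.31 -0.87] [-0.237  0.688  0.013]
scene [318.5 203.8] 0.88 theta 0.0 res 0.3
plate region 0.86
plate 0.78
s20-21 10.441915584415584
```

Request:
move_arm --increments '[{"travel": [-0.0008, 0.0018, -0.0005], "dr": [0, 0, 0]}, {"travel": [-0.0015, 0.0037, -0.0005], "dr": [0, 0, 0]}, {"travel": [-0.0023, 0.0055, 0], "dr": [0, 0, 0]}, {"travel": [-0.003, 0.0074, 0], "dr": [0, 0, 0]}, {"travel": [-0.0038, 0.009, 0], "dr": [0, 0, 0]}, {"travel": [-0.0038, 0.009, 0], "dr": [0, 0, 0]}, {"travel": [-0.0038, 0.009, 0], "dr": [0, 0, 0]}, {"travel": [-0.0038, 0.009, 0], "dr": [0, 0, 0]}, {"travel": [-0.0038, 0.009, 0], "dr": [0, 0, 0]}, {"travel": [-0.0038, 0.009, 0.002], "dr": [0, 0, 0]}]'

```text
clock: 31.53
tcp_pos: [0.4986, 0.1602, 0.1118]
orientation: [-46.2, 0.1, -142.8]
ft_force: [0.7, -0.3, 0.3]
opening: 0.0003
```

```bash
python3 q.py; python3 -c "
from plan import *
rep()
look('scene','s23',(200,120,360,240)); look('side','sd23'); theta(('scene',))"
```

```text
31.5333 [0.498557   0.16016894 0.11179989] [0.52 0.53 0.28] [-0.16   0.717  0.009]
31.5833 [0.49817541 0.16237301 0.11224101] [-2.48 -0.02  0.41] [-0.079  0.818  0.073]
t 31.6333 tcp [0.4987 0.1614 0.1122] j [ -28.2   23.1  -17.9  115.8   57.5   65.7 -134.3]
reader tcp [-0.2495  0.038   0.1122] phi 46.2 hd 15.1 F [-0.63  0.48  0.06]
scene [314.4 202.3] 0.97 theta 0.04 res 3.8
```

View pics/s23.png

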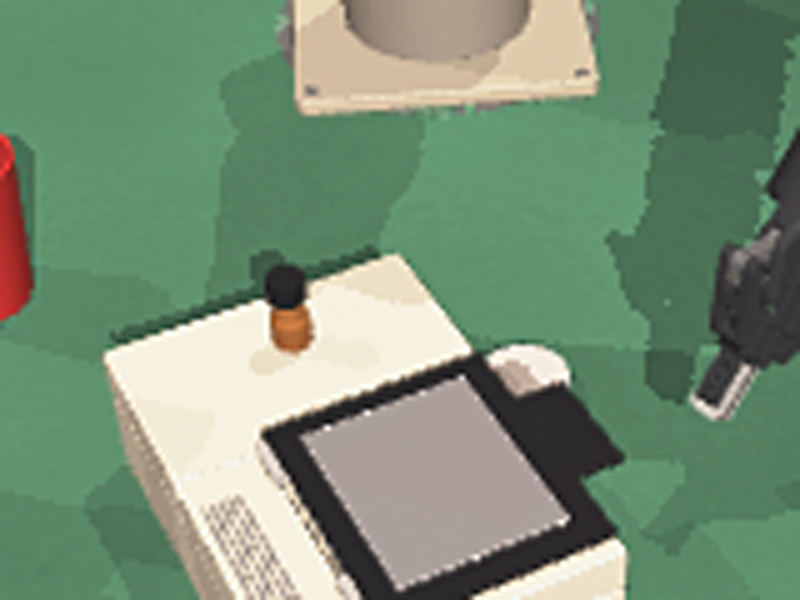

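View pics/sd23.png

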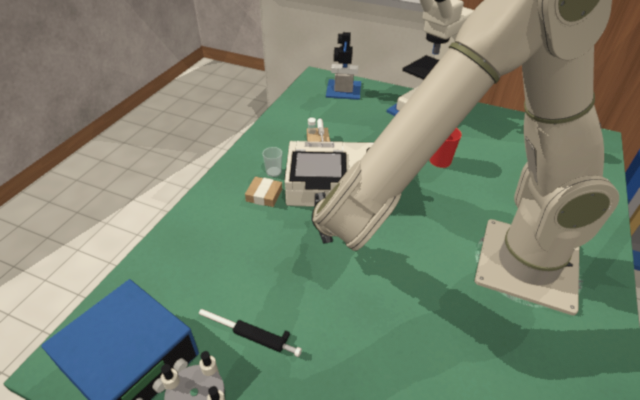

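```bash
python3 -c "
from plan import *
for th in (0,.02,.05): print(th,proj('scene',r2w(p,edge(th,y=.085)+[0,0,.006])),proj('scene',r2w(p,edge(th,y=.085))))
im=env.grab_frame('scene')
for n in ['vial','block','beaker','dish','slide_box','cup']:
    r=env.landmark_of(n,'scene'); print(n,r[0]['pixel'] if r else None)
"
```

```text
0 [[324.69676197 210.10648261]] [[324.65329793 211.65021331]]
0.02 [[324.71033586 209.2564132 ]] [[324.66671952 210.80704336]]
0.05 [[324.69136607 207.9909047 ]] [[324.64767799 209.55196905]]
vial [257.8, 188.2]
block [213.9, 270.8]
beaker [284.3, 284.7]
dish [307.6, 196.8]
slide_box [327.4, 276.3]
cup [195.6, 178.5]
```

Request:
move_arm --increments '[{"travel": [-0.002, 0.005, 0.008], "dr": [0, 0, 0]}, {"travel": [-0.002, 0.005, 0.012], "dr": [0, 0, 0]}, {"travel": [-0.002, 0.005, 0.012], "dr": [0, 0, 0]}, {"travel": [0, 0, 0.012], "dr": [0, 0, 0]}, {"travel": [0, 0, 0.008], "dr": [0, 0, 0]}, {"travel": [0, 0, 0], "dr": [0, 0, 0]}, {"travel": [0, 0, 0], "dr": [0, 0, 0]}, {"travel": [0, 0, 0], "dr": [0, 0, 0]}]'

```text
clock: 32.85
tcp_pos: [0.4931, 0.1738, 0.1638]
orientation: [-46.1, 0.1, -142.8]
ft_force: [-0.3, -0.4, -0.8]
opening: -0.0002
```

The tab corner sits at pixel (324.4, 211.6), which matches the shut prediction of (324.7, 211.7). The other things match where they started, to within a few pixels of network error. I'm handing the job in.

```bash
python3 -c "
from plan import *
rep(); print(env.finish_job())"
```

```text
t 32.85 tcp [0.4931 0.1738 0.1638] j [ -28.4   18.5  -19.2  114.    53.4   70.  -129.4]
reader tcp [-0.2631  0.0375  0.1638] phi 46.1 hd 14.9 F [ 0.26 -0.4  -0.84]
the job is handed in; nothing more can be done
None
```

The cover is shut, the hand is clear of everything, and the job was handed in at 32.9 s.

- **Tip and fall:** I pushed the cover forward from behind with the shut fingertips, from about 1.84 rad to 1.42 rad. Then I backed off, lifted over the top and let it fall free.
- **Catch and lower:** The outside of a finger caught the tab, and the cover stopped at about 1.03 rad. I lowered it on the finger, slowing to roughly 0.02 rad/s at the end. The finger then went about 6 mm lower without moving the cover, and I drew it out forward.

**Last checks**
- **Cover shut:** By eye, the tab corner in the scene image was within half a pixel of its predicted shut position. The tab detector disagreed slightly after I withdrew: 0.04 rad with a 3.8-pixel residual, against 0.00 just before. I took that as detector error.
- **Other things:** The vial, block, beaker, dish, slide box and cup were found within about 4 pixels of their starting positions. I did not re-measure the pipette, and the tray was hidden under the cover. No move came near the pipette or the slides.
- **Forces:** The largest I read while touching the cover was about 3 to 4 N. It came from sideways friction when the cover was near shut, and I eased it off.
- **Torque reading:** The wrist torque showed a steady 0.7 N m even with the finger free, so I could not use it alone to tell when the finger let go.

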